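# Load the end-drilling jig and clamp it up

## Robot

A 6-joint arm with a two-finger parallel gripper is mounted at the origin on the work surface. World frame = base frame: x ahead of the robot, y to its left, z up, the work surface at z = 0. Lengths are in m, angles in rad, forces in N, time in s.
With the tool pointing down it reaches from about 0.25 to 0.775 m from the base axis. Payload 8.9 kg.
Tool frame: the origin (TCP) lies between the finger pads; the fingertips stand 19 mm ahead of it and the grasp point (between the pads) is the TCP; z points along the fingers, y is the direction in which the jaws open and shut (so a half turn about z gives the same grasp; the last joint's range is limited). The gripper opens to 85 mm and grips with 20 to 120 N. Pads are 22 mm wide; open, the fingers measure 114 mm over their backs; the gripper's body (76 mm by 85 mm) begins 54 mm behind the grasp point. The pads swing forward as they close: fully open they stand 13 mm farther back than shut.
Start: joints at [-1.288, 0.291, -0.153, 1.127, 0, 1.431], TCP at [0.215, -0.479, 0.25] pointing down, gripper open.
Joint ranges: [-2.52, 2.52], [-0.91, 1.74], [-1.3, 1.37], [-1.96, 2.02], [-1.52, 1.47], [-3.14, 3.14]. Speed limits (rad/s): [2.22, 2.22, 2.79, 3.14, 3.14, 3.14].

## Interface

Orientations are given as a unit quaternion [x, y, z, w].
In Python, from rig import sense, grab_frame, close_job, cut_out gives the robot as it stands. The module is installed in compiled form; this text tells all that it offers.
- The arm moves only by the tool send_rows, never from a script. Its argument "series" is one flat list of numbers, 4 for each row, row after row: the shift along the tool's x, y, z in cm, then the turn about the tool's z in degrees. In form: [dx, dy, dz, turn, dx, dy, dz, turn, ...]. A call has exactly 8 rows; each row shifts and turns the commanded pose from where the row before left it, along the tool's axes as they then stand; what a row does not reach is not made up. A row lasts 1/8 s, in which the tool goes at most 62.5 mm and 10.7 degrees, less where a joint would pass 70% of its speed; a pose out of reach is approached as far as the arm can. A call is refused whole if a number of a shift passes 6.25 or a number of a turn 10.7, either way. A call with a gripper value outside its range is refused whole. "claw" is the opening, from 0 (shut) to 1 (fully open), set as the call begins (left out, the last holds). The fingers move at their own pace and stop on an object; "newtons" is the grip in N (left out, the last holds). Time passes only in rows, so rows that do not move let the fingers close, or fill a call up. It gives the time, the measured TCP pose, the force and the opening at its end, in the units of the state.
- sense(): the state, without advancing time (a new reading comes with each control period).
- grab_frame(name): name is "scene" or "top" or "wrist"; returns a dict with "frame" (400x640x3 uint8, red, green, blue), "mtx" (3x3 intrinsics, pixels), "cam_to_world" (4x4, takes a point from camera to world coordinates). Camera axes: x right, y up, looking along -z (the intrinsics and any distortion apply to the point x, -y, -z); pixel columns grow to the right and rows downward; lengths in m; the calibration is good to about 2 mm. A picture is of the moment at which its call begins. There is no depth.
- close_job(): hands the job in, once; it reports no verdict.
Trained networks look in the newest picture that a camera, given by its name, has taken for a name from the list of things; names that differ only in an ending like _2 or _b are one class to them, and where a whole thing is asked for, a point or a joint stands for the part that bears it (a point fixed in the world has none). Each returns a list of dicts, best first, with "p" (0 to 1); they miss things now and then, are a little off and sometimes report something else, mostly with a low value. They report only what shows in the picture. A call takes as long as a camera call. They do not tell look-alikes from the thing itself.
- cut_out(thing, camera): "pixels" (400x640 bool, what is visible of it) and "box" ([left, top, width, height] in pixels, round what is visible of it).
The state is a dict: "time_s": time; "joint_positions": joint angles; "joint_velocities": joint speeds; "tau": joint torques, N m; "position": TCP position; "orientation": TCP orientation; "wrist_force": force on the tool from outside, world axes, zero at the start; "wrist_torque": the same for the moment, N m; "grip_width": opening from 0.0 (shut) to 1.0 (fully open).
Only numpy, scipy, OpenCV 4.12 (cv2) and the standard library are available. Lean on these libraries where they do the work, as an engineer would, in place of code of your own. Each camera call takes 0.05 s, during which the arm holds its last target.

## Task

Make the jig ready for drilling: lay every handle blank on the bench in a slot of its own, flat on the slot's floor with its round spigot end pushed up against the fence, then press the hold-down lever down by its handle until the spring catch holds it. Take the aluminium guide strip out of the rack and stand it on the jig's base, grip tab up, flat against the outer face of the fence with its ends level with the fence's ends, and clip the spring clamp from the rack over the top of fence and strip, pushed down home, so that it pinches them together. Leave the bottle, the jar, the sanding block and the drill where they are.

Things in the scene. Friction and masses are not known exactly. Their poses are not given: they have to be found in the camera images.
- jig: Fixed drilling jig, plywood base 12 mm thick (x -125 to 175, y -184 to 134 mm). Origin on the bench, midway across 4 slots; x from fence (robot side) to hinge, y along fence, z up. Slots 32 mm wide at y = -75, -25, 25, 75, floor z = 12, dividers to z = 20 (x -50 to 45). A blank in place has its axis at z = 24, its spigot end at x = -60. Raised, the lever's bar hangs over x 68 to 115, z 170 to 205.
- fence: The jig's upright wooden fence, 16 mm thick: jig x = -76 (outer face, robot side) to -60 (inner face), y = -100 to 100, top at z = 75 mm. Origin: centre of its foot, jig (-68, 0, 12) mm; axes as the jig's.
- lever (a joint): Sprung hold-down lever, rad: 0 raised by its spring (arms 1.15 above level, from the far hinge up over the slots), 1.15 level and held by the catch, stop 1.195. Push it to 1.175 or more: the hook snaps over, and let go it rests at 1.15. At the handle 1 to 2 N, at the end 4 to 8 N. A steel yoke; its rubber-faced bar across the slots is sprung 11 mm and bears on blanks of 24 mm.
- lever_handle (a point): Centre of the lever's black cross-handle: a round bar 22 mm in diameter, 66 mm long along the jig's y, 245 mm from the hinge. Raised at about jig (55, -185, 284) mm, latched at (-90, -185, 60) mm. Axes: x along the arm to the hinge, z square to the arm, upwards.
- lever_hinge (a point): Point on the lever's hinge axis (along the jig's y) in line with the handle: jig (155, -185, 60) mm.
- catch (a joint): Spring hook beside the lever's right arm at jig (-25, -170) mm, rad: 0 at rest, about 0.2 when the lever's pin pushes it aside towards the fence; it snaps over the pin by itself. Pushing its thumb tab (top, jig x = -48, z = 95 mm) 8 mm towards the fence frees the lever.
- blank1: Beech tool-handle blank 100 mm long, 45 g: square bar 24 x 24 x 82 mm and at its -x end a turned spigot 18 mm in diameter, 18 mm long. Origin on its axis at mid-length, 12 mm above what it lies on; x along it, away from the spigot. Two to four of the four alike are there, on the bench left of the jig.
- blank2: Beech tool-handle blank 100 mm long, 45 g: square bar 24 x 24 x 82 mm and at its -x end a turned spigot 18 mm in diameter, 18 mm long. Origin on its axis at mid-length, 12 mm above what it lies on; x along it, away from the spigot. Two to four of the four alike are there, on the bench left of the jig.
- blank3: Beech tool-handle blank 100 mm long, 45 g: square bar 24 x 24 x 82 mm and at its -x end a turned spigot 18 mm in diameter, 18 mm long. Origin on its axis at mid-length, 12 mm above what it lies on; x along it, away from the spigot. Two to four of the four alike are there, on the bench left of the jig.
- blank4: Beech tool-handle blank 100 mm long, 45 g: square bar 24 x 24 x 82 mm and at its -x end a turned spigot 18 mm in diameter, 18 mm long. Origin on its axis at mid-length, 12 mm above what it lies on; x along it, away from the spigot. Two to four of the four alike are there, on the bench left of the jig.
- blank1_end (a point): Centre of the end face of blank1's spigot (50 mm from its origin, towards -x).
- blank2_end (a point): Centre of the end face of blank2's spigot (50 mm from its origin, towards -x).
- blank3_end (a point): Centre of the end face of blank3's spigot (50 mm from its origin, towards -x).
- blank4_end (a point): Centre of the end face of blank4's spigot (50 mm from its origin, towards -x).
- rack: Wooden rack fixed to the bench on the right, base 230 x 160 x 12 mm, origin on the bench at its middle. The guide strip stands along x at y = 50 mm between two lips 10 mm high, 18 mm apart; an upright board 26 mm thick, 150 mm long along x (y = -50 mm, top z = 75 mm) carries the spring clamp.
- strip: Aluminium drill-guide strip with 4 bushed holes, standing upright: 12 mm thick (x), 200 mm long (y), 63 mm high, with a grip tab 12 mm thick, 50 mm long (y -25 to 25), z = 63 to 91 mm. Both faces alike. 0.2 to 0.33 kg. Origin: centre of its foot. In place: on the jig's base against the fence's outer face, origin at jig (-82, 0, 12) mm, its 63 mm top level with the fence.
- clamp: Steel spring clamp like a big clothes peg, mouth down, 24 mm wide. Origin on the pivot, x across the jaws, y along the pivot, z up to the handles; the frame is the -x half's and leans up to 0.3 rad as it opens. Pads 31 to 42 mm below the pivot; home, the pivot is 7.5 mm above the board's edge. Handles 58 mm high: outside 55 mm apart at 40 mm up, 66 at the top; squeezed to the stop 32 mm. 0.13 kg.
- clamp_jaw (a joint): Angle between the clamp's halves, rad: 0 with the jaw pads 26 mm apart, 0.06 at 28 mm, stop 0.54 at about 44 mm (handles squeezed nearly parallel, about 11 N), -0.7 shut. Its spring pinches with about 10 N.
- bottle: Bystander: amber glass bottle, 68 mm across, 170 mm high.
- jar: Bystander: clear screw jar with white lid, 72 mm across, 85 mm high.
- sanding_block: Bystander: grey sanding block, 100 x 68 x 45 mm.
- drill: Bystander: green and black cordless drill lying on its side, about 270 x 200 mm, 60 mm high.
Mind the look-alikes: they are no part of the job. What is shaped like the blank1 but orange or turquoise is not meant.

How it is judged:
On the way, in this order (a step that is already met when the one before it is completed fails the run):
1. every blank that is there lies in a slot, spigot end against the fence (x of blank1_end in the frame of jig between -0.065 and -0.055 m and z of blank1_end in the frame of jig between 0.02 and 0.028 m and y of blank1_end in the frame of jig between -0.085 and 0.085 m and angle between the x axis of each of blank1, blank2, blank3, blank4 and the x axis of jig, either way round below 0.1 rad and x of blank2_end in the frame of jig between -0.065 and -0.055 m and z of blank2_end in the frame of jig between 0.02 and 0.028 m and y of blank2_end in the frame of jig between -0.085 and 0.085 m and x of blank3_end in the frame of jig between -0.065 and -0.055 m and z of blank3_end in the frame of jig between 0.02 and 0.028 m and y of blank3_end in the frame of jig between -0.085 and 0.085 m and x of blank4_end in the frame of jig between -0.065 and -0.055 m and z of blank4_end in the frame of jig between 0.02 and 0.028 m and y of blank4_end in the frame of jig between -0.085 and 0.085 m), for 0.2 s.
2. the lever is down and its catch holds it (value of joint lever above 1.12 rad and value of joint catch below 0.05 rad and contact force between the fingers and lever below 0.1 N), for 0.3 s.
At the end, for the whole second after the job is handed in: All blanks level in slots (within 4 mm of height, 0.1 rad), spigots within 5 mm of the fence; lever above 1.12 rad; strip upright on the base, within 4 mm of the fence, ends level within 8 mm; clamp over the edge of both (pivot 1 to 21 mm above it), pinching each with over 1 N, at rest (all of step 1 and value of joint lever above 1.12 rad and x of strip in the frame of jig between -0.086 and -0.078 m and y of strip in the frame of jig between -0.008 and 0.008 m and z of strip in the frame of jig between 0.009 and 0.016 m and angle between the y axis of strip and the y axis of jig, either way round below 0.05 rad and angle between strip's own z axis and vertical below 0.1 rad and x of clamp in the frame of jig between -0.09 and -0.058 m and y of clamp in the frame of jig between -0.095 and 0.095 m and z of clamp in the frame of jig between 0.076 and 0.096 m and contact force between clamp and strip above 1 N and contact force between clamp and fence above 1 N and linear speed of clamp below 0.02 m/s); the robot touches nothing.
It fails at once if the bottle is pushed from its place (more than 30 mm) (distance of bottle from where it was at the start of the episode above 0.03 m).
It fails at once if the jar is pushed from its place (more than 30 mm) (distance of jar from where it was at the start of the episode above 0.03 m).
It fails at once if the sanding block is pushed from its place (more than 30 mm) (distance of sanding_block from where it was at the start of the episode above 0.03 m).
It fails at once if the drill is pushed from its place (more than 30 mm) (distance of drill from where it was at the start of the episode above 0.03 m).
Of blank1, blank2, blank3, blank4 only 2 to 4 are there at a start; the rules pass over those that are not, and their reading is None.
At some moment in a run one of blank1, blank2, blank3, blank4 may be knocked a few centimetres aside while the robot is not near it.
It also fails if it takes over 210 s, if anything falls off the work surface, if the arm or the gripper's body presses on something with over 40 N, if the wrist force passes 120 N, or if a joint passes its speed limit or range.

## Working session

There is one attempt and no reset: what is moved stays moved. The work goes in short steps, Python scripts to look and compute and a tool call to move; the robot and the scene stay as the last step left them, time stands still between calls to the robot, and variables do not carry over. Pictures are saved under pics/ and viewed, and the job is handed in when it is done.

Besides the shell and the picture viewer there is one more tool, called after ">>>" in YAML: its name, and indented under it one key for each argument. send_rows: Moves the arm, as the interface text tells. Its arguments: {"type":"object","properties":{"series":{"type":"array","items":{"type":"number"}},"claw":{"type":"number"},"newtons":{"type":"number"}},"required":["series"]}

```bash
mkdir -p pics
python3 - <<'E'
from rig import *
import cv2
print(sense())
for n in ["scene","top","wrist"]:
    f=grab_frame(n); cv2.imwrite(f"pics/{n}0.png",f["frame"][:,:,::-1]); print(n,f["mtx"].tolist(),f["cam_to_world"].round(4).tolist())
E
```

```text
{'time_s': 0.0, 'joint_positions': array([-1.28829830e+00,  2.91277155e-01, -1.54111307e-01,  1.12668360e+00,
        2.68798590e-05,  1.43150976e+00]), 'joint_velocities': array([-3.59793659e-05,  8.91298233e-04,  1.41564763e-03,  9.10154885e-04,
       -4.25377619e-04, -2.26196983e-03]), 'tau': array([ 2.09844834e-04, -5.37143183e+01,  3.31375766e+01,  1.59032259e-02,
        5.71613054e-05,  8.25490076e-06]), 'position': array([ 0.21483476, -0.47859486,  0.24973951]), 'orientation': array([ 9.77844320e-01,  2.09332460e-01, -3.22302975e-05, -6.37192160e-04]), 'wrist_force': array([ 0.16941304, -0.53131663, -1.1713353 ]), 'wrist_torque': array([-0.03515131,  0.06127933,  0.00121948]), 'grip_width': 1.0031498135346641}
scene [[490.86217439629394, 0.0, 321.64917891014284], [0.0, 490.86217439629394, 193.79167781669102], [0.0, 0.0, 1.0]] [[-0.2725, -0.503, 0.8202, 1.6509], [0.9621, -0.1503, 0.2275, 0.3316], [0.0089, 0.8511, 0.5249, 0.9017], [0.0, 0.0, 0.0, 1.0]]
top [[368.6903925309507, 0.0, 319.79485301063056], [0.0, 368.6903925309507, 199.70398531798605], [0.0, 0.0, 1.0]] [[0.0059, 0.9842, -0.1771, 0.3477], [-0.9999, 0.0079, 0.0102, 0.0282], [0.0114, 0.177, 0.9841, 1.2562], [0.0, 0.0, 0.0, 1.0]]
wrist [[279.4845663017436, 0.0, 312.2666930649871], [0.0, 279.4845663017436, 197.64138915360255], [0.0, 0.0, 1.0]] [[0.4099, 0.8619, 0.2985, 0.2919], [-0.9121, 0.3879, 0.1325, -0.4451], [-0.0016, -0.3265, 0.9452, 0.3721], [0.0, 0.0, 0.0, 1.0]]
```

View pics/scene0.png

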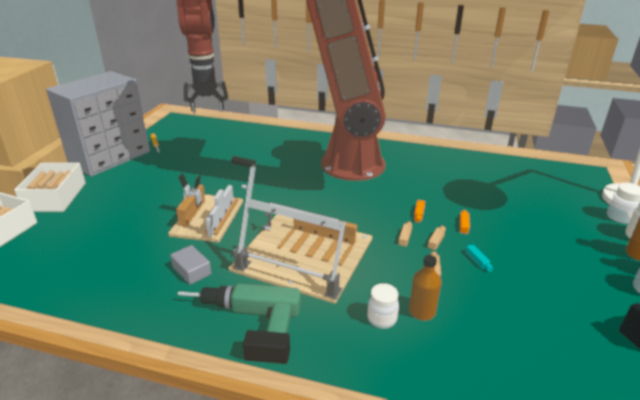

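View pics/top0.png

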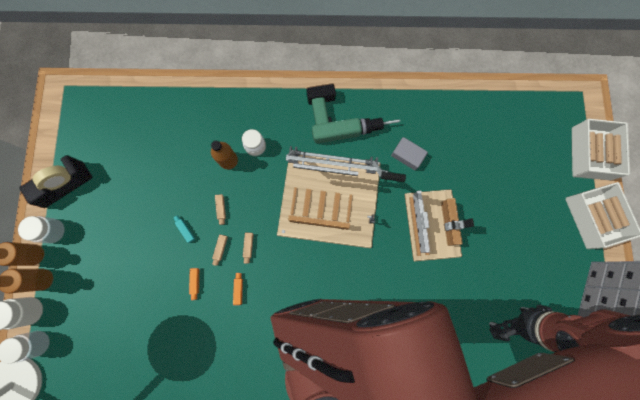

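View pics/wrist0.png

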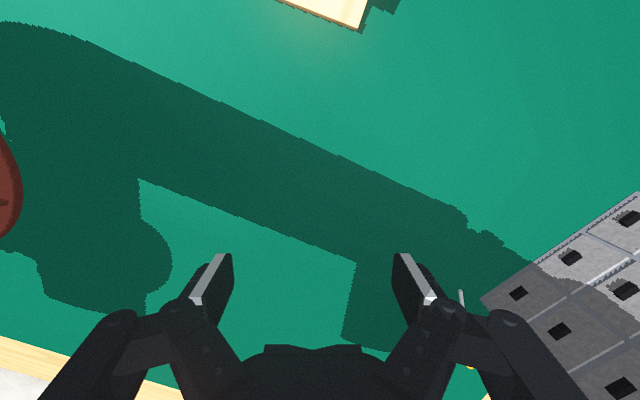

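```bash
cat > h.py <<'E'
from rig import *
import cv2, numpy as np
from scipy.spatial.transform import Rotation as R
def proj(f,P):
    P=np.atleast_2d(P).astype(float); T=np.linalg.inv(f["cam_to_world"]); c=P@T[:3,:3].T+T[:3,3]
    c=c*[1,-1,-1]; q=c@f["mtx"].T; return q[:,:2]/q[:,2:]
def unproj(f,uv,z):
    uv=np.atleast_2d(uv).astype(float); d=np.c_[uv,np.ones(len(uv))]@np.linalg.inv(f["mtx"]).T*[1,-1,-1]
    M=f["cam_to_world"]; d=d@M[:3,:3].T; o=M[:3,3]; return o+d*((z-o[2])/d[:,2])[:,None]
def save(f,n,crop=None,s=1,pts=None):
    im=f["frame"][:,:,::-1].copy()
    x0=y0=0
    if crop: x0,y0,x1,y1=crop; im=im[y0:y1,x0:x1]
    im=cv2.resize(im,None,fx=s,fy=s,interpolation=cv2.INTER_CUBIC)
    if pts is not None:
        for p in pts: cv2.circle(im,(int((p[0]-x0+.5)*s),int((p[1]-y0+.5)*s)),2,(0,0,255),-1)
    cv2.imwrite("pics/"+n,im)
def J(jig,P): # jig=(x,y,yaw)
    P=np.atleast_2d(P).astype(float); c,s=np.cos(jig[2]),np.sin(jig[2])
    return np.c_[jig[0]+c*P[:,0]-s*P[:,1],jig[1]+s*P[:,0]+c*P[:,1],P[:,2]]
def go(target,yaw=None,s=None):
    """print delta in tool frame cm, and turn deg (yaw: world angle of tool y axis, mod pi)"""
    s=s or sense(); r=R.from_quat(s["orientation"]).as_matrix(); p=s["position"]
    d=(np.array(target)-p)@r*100
    cur=np.arctan2(r[1,1],r[0,1]); t=0
    if yaw is not None:
        t=-(yaw-cur); t=(t+np.pi/2)%np.pi-np.pi/2
    print("pos",p.round(4),"tooly",np.degrees(cur).round(2),"d(cm)",d.round(2),"turn",np.degrees(t).round(2),"q6",s["joint_positions"][5].round(2),"t",s["time_s"])
    return d,t
E
python3 - <<'E'
from h import *
for cam in ["top","scene"]:
    f=grab_frame(cam)
    for th in ["blank1","jig","rack","fence","strip","clamp","lever","bottle","jar","sanding_block","drill"]:
        for o in cut_out(th,cam):
            if o["p"]>.3: m=o["pixels"]; ys,xs=np.nonzero(m); print(cam,th,round(o["p"],2),[int(v) for v in o["box"]],xs.mean().round(1),ys.mean().round(1),len(xs))
f=grab_frame("top"); save(f,"t1.png",(270,130,480,270),3.8); save(f,"t2.png",(160,190,270,310),5)
f=grab_frame("scene"); save(f,"s1.png",(160,140,400,300),3.3)
E
```

```text
top blank1 0.82 [232, 271, 9, 34] 237.2 289.5 237
top blank1 0.81 [212, 193, 13, 34] 219.7 207.4 216
top blank1 0.75 [214, 236, 11, 29] 218.8 249.0 254
top blank1 0.7 [172, 216, 19, 29] 183.3 228.7 263
top blank1 0.7 [189, 269, 10, 28] 193.6 281.9 266
top blank1 0.69 [245, 233, 8, 30] 247.2 246.8 229
top jig 0.66 [277, 143, 124, 102] 330.5 197.5 8335
top jig 0.53 [216, 197, 7, 24] 219.8 208.2 151
top rack 0.96 [404, 187, 60, 73] 434.6 225.0 2700
top fence 0.73 [287, 214, 65, 17] 317.9 221.7 469
top strip 0.55 [411, 186, 13, 67] 420.4 220.2 578
top clamp 0.66 [440, 218, 36, 10] 458.3 224.0 236
top lever 0.66 [283, 147, 125, 35] 342.1 165.1 1583
top bottle 0.78 [211, 140, 24, 26] 223.3 154.0 546
top jar 0.79 [240, 127, 23, 27] 253.2 142.3 473
top jar 0.68 [272, 147, 129, 99] 330.6 197.5 8169
top sanding_block 0.69 [392, 135, 33, 36] 408.8 153.0 623
scene blank1 0.77 [466, 245, 26, 24] 478.4 257.0 290
scene blank1 0.76 [460, 214, 5, 21] 463.8 221.0 161
scene blank1 0.65 [428, 252, 10, 18] 436.5 260.3 78
scene blank1 0.56 [415, 198, 7, 24] 418.9 209.8 143
scene blank1 0.52 [398, 221, 13,
[... 220 characters left out ...]
 230.3 737
scene fence 0.74 [407, 255, 32, 66] 424.8 290.1 1451
scene strip 0.72 [210, 183, 21, 53] 218.8 208.8 602
scene strip 0.41 [172, 246, 39, 39] 190.5 263.8 1003
scene clamp 0.78 [179, 174, 24, 31] 190.7 187.3 312
scene clamp 0.67 [206, 184, 24, 54] 218.9 208.3 699
scene lever 0.7 [231, 157, 115, 121] 284.5 220.3 1841
scene lever 0.52 [167, 187, 72, 53] 201.1 217.6 1917
scene lever 0.35 [398, 224, 13, 21] 404.8 234.4 175
scene bottle 0.91 [408, 255, 31, 64] 424.9 289.7 1465
scene jar 0.96 [368, 284, 27, 42] 382.6 305.6 1130
scene jar 0.52 [179, 172, 23, 33] 190.9 188.1 340
scene sanding_block 0.95 [172, 246, 36, 38] 190.4 263.6 955
scene drill 0.62 [179, 280, 119, 85] 259.4 315.6 4322
```

View pics/t1.png

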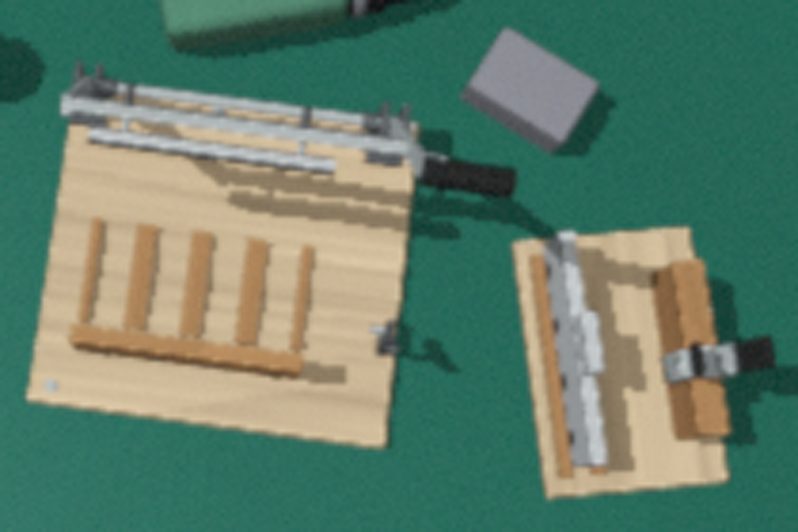

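View pics/s1.png

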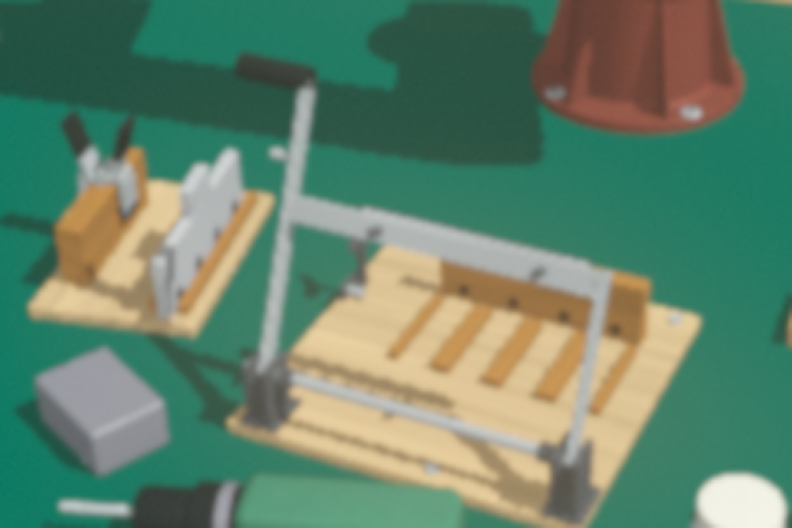

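View pics/t2.png

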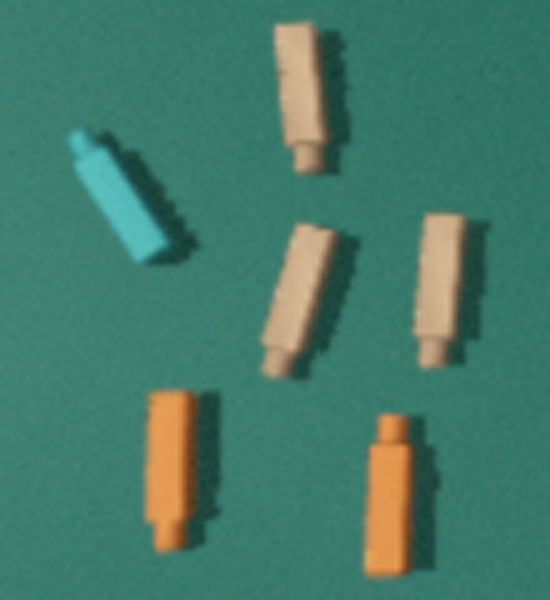

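Run:
```python
from h import *
from scipy.optimize import least_squares
f=grab_frame("top")
def px(a): return np.array(a)/3.8+[270,130]-.5
P=np.array([[-125,134,12],[-125,-184,12],[175,-184,12]])/1e3
uv=px([[28,400],[385,446],[415,128]])
g=lambda j:(proj(f,J(j,P))-uv).ravel()
r=least_squares(g,[.4,0,0]); print(r.x,g(r.x).round(2))
j=r.x
pts=[]
for a in [[-125,134,12],[-125,-184,12],[175,-184,12],[-76,100,75],[-76,-100,75],[-60,100,75],[-60,-100,75],[45,-50,20],[45,0,20],[45,50,20],[-90,-185,60],[55,-185,284],[-48,-170,95]]: pts.append(np.array(a)/1e3)
save(f,"t3.png",(270,130,480,270),3.8,proj(f,J(j,pts)))
# rack: corners px z=12
P2=np.array([[-115,-80,12],[115,-80,12],[115,80,12],[-115,80,12]])/1e3
uv2=px([[727,483],[690,228],[515,243],[548,497]])
g2=lambda j:(proj(f,J(j,P2))-uv2).ravel()
for a in [0,np.pi/2,np.pi,-np.pi/2]:
    r=least_squares(g2,[.35,-.35,a]); print(r.x,g2(r.x).round(1),r.cost)
# blanks
def p2(a): return np.array(a)/5+[160,190]-.5
for n,(e,b) in dict(A=[(309,165),(295,25)],B=[(276,370),(317,230)],C=[(432,360),(445,217)]).items():
    w=unproj(f,p2([e,b]),.024); d=w[0]-w[1]; print(n,w.round(4).tolist(),np.linalg.norm(d).round(3),np.degrees(np.arctan2(-d[1],-d[0])).round(1))
for n,uv in dict(bottle=(230,160),jar=(254,150)).items(): print(n,unproj(f,[uv],.0))
```

```text
[ 0.55656842  0.01163625 -0.12355331] [-0.27  0.45 -0.39  0.68  0.7  -1.24]
[ 0.48932836 -0.36880743  0.08858066] [ 0.1 -0.1 -0.1  0.   0.1 -0.3 -0.1  0.2] 0.08910232198387802
[ 0.48932836 -0.36880743  0.08858066] [ 0.1 -0.1 -0.1  0.   0.1 -0.3 -0.1  0.2] 0.0891023219838741
[ 0.48932836 -0.36880743  0.08858066] [ 0.1 -0.1 -0.1  0.   0.1 -0.3 -0.1  0.2] 0.08910232198387708
[ 0.48932836 -0.36880743  0.08858066] [ 0.1 -0.1 -0.1  0.   0.1 -0.3 -0.1  0.2] 0.08910232198388328
A [[0.4893, 0.3448, 0.024], [0.5847, 0.3593, 0.024]] 0.096 8.7
B [[0.3539, 0.3592, 0.024], [0.4459, 0.3372, 0.024]] 0.095 -13.5
C [[0.361, 0.2573, 0.024], [0.4551, 0.2525, 0.024]] 0.094 -2.9
bottle [[0.71327673 0.33215975 0.        ]]
jar [[0.75073184 0.24922162 0.        ]]
```

View pics/t3.png

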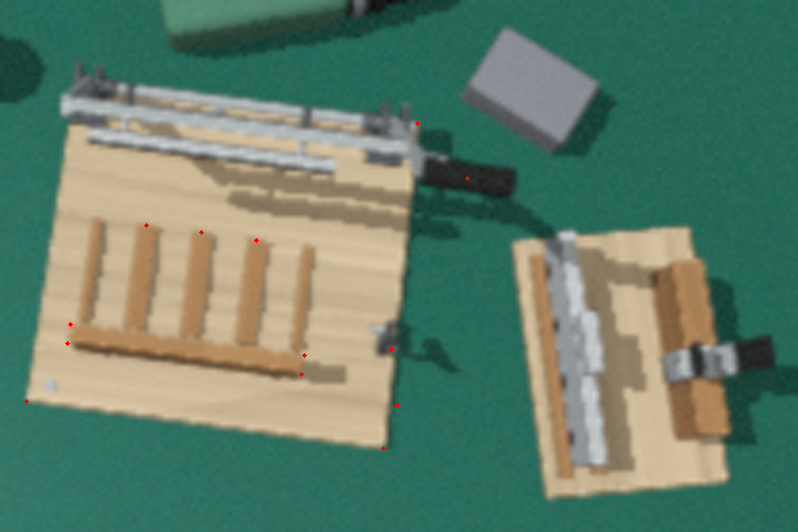

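>>> send_rows:
  series: [0,0,0,-10.2,0,0,0,-10.2,0,0,0,-10.2,0,0,0,-10.2,0,0,0,-10.2,0,0,0,-10.2,0,0,0,-10.2,0,0,0,-10.2]
  claw: 1
  newtons: 40

```text
time_s: 2.5
position: [0.2149, -0.479, 0.2503]
orientation: [0.601, 0.799, 0.0, -0.0]
wrist_force: [-0.1, 0.5, 0.0]
grip_width: 0.999
```

>>> send_rows:
  series: [0,0,0,-10.2,0,0,0,-10.2,0,0,0,-10.2,0,0,0,-10.2,0,0,0,-10.2,0,0,0,-10.2,0,0,0,-10.2,0,0,0,0]

```text
time_s: 3.5
position: [0.2149, -0.479, 0.2503]
orientation: [0.025, 1.0, -0.0, 0.0]
wrist_force: [0.3, -0.3, 0.2]
grip_width: 1.003
```

```bash
python3 -c "
from h import *
go([.408,.255,.2],np.radians(87.1))"
```

```text
pos [ 0.2149 -0.479   0.2503] tooly 87.09 d(cm) [-15.56  74.29   5.03] turn -0.01 q6 -1.24 t 3.5
```

>>> send_rows:
  series: [-1.2,5,0,0,-1.2,5,0,0,-1.2,5,0,0,-1.2,5,0,0,-1.2,5,0,0,-1.2,5,0,0,-1.2,5,0,0,-1.2,5,0,0]

```text
time_s: 4.5
position: [0.3309, -0.0828, 0.2506]
orientation: [0.027, 1.0, -0.0, 0.001]
wrist_force: [1.3, -1.4, -0.5]
grip_width: 1.003
```

>>> send_rows:
  series: [-1,5,0,0,-1,5,0,0,-1,5,0,0,-1,5,0,0,-1,5,1,0,-1,5,1,0,0,4.3,1,0,0,0,0,0]

```text
time_s: 5.5
position: [0.407, 0.2576, 0.2194]
orientation: [0.025, 1.0, -0.0, -0.001]
wrist_force: [0.7, -1.2, -0.4]
grip_width: 1.003
```

```bash
cat > blanks.py <<'E'
from h import *
import sys
def box_pose(pts):
    (c,(w,h),a)=cv2.minAreaRect(pts.astype(np.float32)); return c,w,h,a
def find(cam,tag,show=True):
    f=grab_frame(cam); hsv=cv2.cvtColor(f["frame"],cv2.COLOR_RGB2HSV)
    out=[]
    for o in cut_out("blank1",cam):
        m=o["pixels"]; 
        if o["p"]<.3 or m.sum()<60: continue
        col=np.median(f["frame"][m],axis=0); ys,xs=np.nonzero(m)
        w=unproj(f,np.c_[xs,ys],.02)[:,:2]*1000
        c,(a,b),_=cv2.minAreaRect(w.astype(np.float32)); 
        u,s,v=np.linalg.svd(w-w.mean(0)); d=v[0]; d=d*np.sign(d[0])
        out.append((o["p"],c)); print(cam,round(o["p"],2),"c",np.round(c,1),"size",round(a),round(b),"yaw",np.degrees(np.arctan2(d[1],d[0])).round(1),"rgb",col,"box",[int(q) for q in o["box"]])
    if show: save(f,tag+".png")
    return f
if __name__=="__main__":
    find(sys.argv[1],sys.argv[2]); s=sense(); print(s["position"],s["time_s"])
E
python3 blanks.py wrist w1; python3 -c "
from h import *
f=grab_frame('wrist');print(f['cam_to_world'])"
```

```text
wrist 0.97 c [465.7 469.7] size 110 28 yaw 37.5 rgb [ 36. 203. 202.] box [454, 178, 57, 65]
wrist 0.87 c [277.  282.5] size 95 25 yaw 0.7 rgb [250. 146.  37.] box [316, 0, 27, 104]
wrist 0.76 c [406.4 256.4] size 24 100 yaw -2.4 rgb [229. 182. 126.] box [300, 132, 21, 82]
wrist 0.63 c [398.5 348.6] size 30 100 yaw -12.9 rgb [231. 184. 127.] box [371, 119, 35, 89]
wrist 0.56 c [289.8 422.9] size 99 34 yaw 3.1 rgb [252. 158.  39.] box [450, 3, 35, 109]
wrist 0.55 c [532.1 351.8] size 109 26 yaw 4.1 rgb [221. 172. 118.] box [375, 229, 21, 70]
[0.40714614 0.25536919 0.22013212] 5.6
[[ 5.07317504e-02 -9.44391140e-01 -3.24887157e-01  3.23315267e-01]
 [ 9.98712234e-01  4.78408561e-02  1.68856757e-02  2.58961029e-01]
 [-4.03802756e-04 -3.25325419e-01  9.45602035e-01  3.42448388e-01]
 [ 0.00000000e+00  0.00000000e+00  0.00000000e+00  1.00000000e+00]]
```

View pics/w1.png

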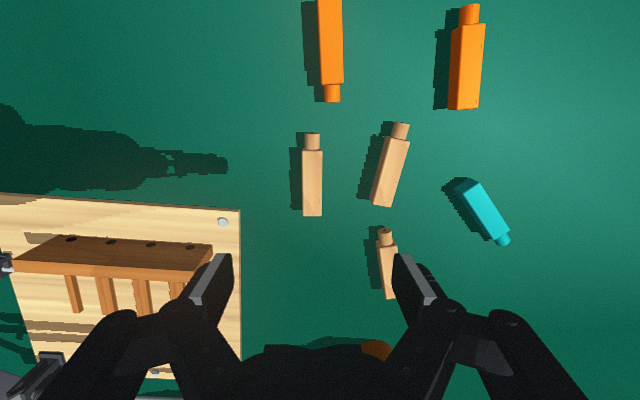

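```bash
python3 -c "
from h import *
go([.412,.2563,.031],np.radians(87.4))"
```

```text
pos [0.4073 0.2549 0.2204] tooly 87.04 d(cm) [-0.46  0.17 18.94] turn -0.36 q6 0.46 t 5.65
```

>>> send_rows:
  series: [-0.46,0.17,3,0,0,0,4,0,0,0,4,0,0,0,4,0,0,0,2.5,0,0,0,1.4,0,0,0,0,0,0,0,0,0]
  claw: 0.7

```text
time_s: 6.65
position: [0.413, 0.257, 0.0323]
orientation: [0.025, 1.0, 0.0, 0.001]
wrist_force: [-0.2, -0.2, 0.4]
grip_width: 0.699
```

>>> send_rows:
  series: [0,0,0,0,0,0,0,0,0,0,0,0,0,0,0,0,0,0,0,0,0,0,0,0,0,0,0,0,0,0,0,0]
  claw: 0

```text
time_s: 7.65
position: [0.4126, 0.2571, 0.0321]
orientation: [0.025, 1.0, 0.0, 0.001]
wrist_force: [-1.1, -0.1, 7.8]
grip_width: 0.267
```

Run:
```python
from h import *
jig=(0.55657,.01164,-.12355)
f=grab_frame("wrist"); save(f,"w2.png"); s=sense(); print(s["grip_width"],s["position"])
# drop point: blank origin at jig(-8,75): grasp offset +5.6mm
for z in (.15,.043): go(J(jig,[[-.008+.0056,.075,z]])[0],jig[2]+np.pi/2)
```

```text
0.26687931664148057 [0.41254844 0.25709454 0.03205315]
pos [0.4125 0.2571 0.0321] tooly 87.17 d(cm) [-15.92 -16.3  -11.78] turn 4.25 q6 0.46 t 7.7
pos [0.4125 0.2571 0.0321] tooly 87.17 d(cm) [-15.91 -16.31  -1.08] turn 4.25 q6 0.46 t 7.7
```

View pics/w2.png

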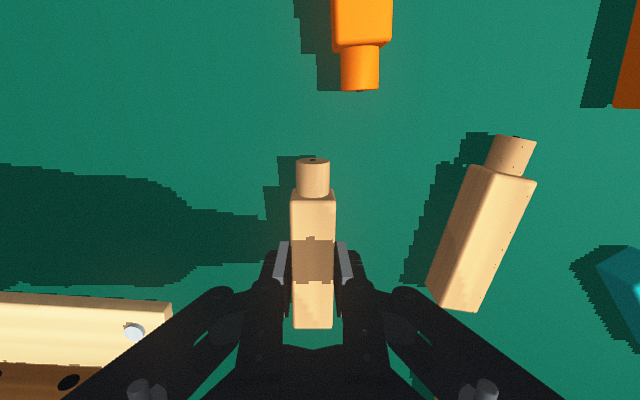

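Run:
```python
from h import *
f=grab_frame("wrist"); s=sense()
print(unproj(f,[[313,158]],.021),unproj(f,[[293,200],[334,200]],.024), s["wrist_force"])
```

```text
[[0.35441232 0.25958516 0.021     ]] [[0.37426892 0.24872105 0.024     ]
 [0.37526348 0.26897183 0.024     ]] [-1.22908793 -0.59831044  7.96357686]
```

>>> send_rows:
  series: [0,0,-3,0,0,0,-4.5,0,0,0,-4.5,0,-3,-3,0,1,-3,-3,0,1,-3,-3,0,1,-3,-3,0,1.2,-2,-2,0,0]

```text
time_s: 8.75
position: [0.5412, 0.1044, 0.1515]
orientation: [0.062, 0.998, -0.0, 0.0]
wrist_force: [-0.1, 0.5, -1.1]
grip_width: 0.269
```

Run:
```python
from h import *
jig=(0.55657,.01164,-.12355)
f=grab_frame("wrist"); save(f,"w3.png"); s=sense(); print(s["grip_width"],s["position"],s["wrist_force"])
for z in (.15,.043): go(J(jig,[[-.008+.0056,.075,z]])[0],jig[2]+np.pi/2)
```

```text
0.2654896945546989 [0.54315651 0.10233146 0.15153933] [ 1.99032566 -2.75177172 -0.18507462]
pos [0.5432 0.1023 0.1515] tooly 82.82 d(cm) [-2.21 -1.33  0.16] turn -0.1 q6 0.18 t 8.8
pos [0.5432 0.1023 0.1515] tooly 82.82 d(cm) [-2.18 -1.32 10.86] turn -0.1 q6 0.18 t 8.8
```

View pics/w3.png

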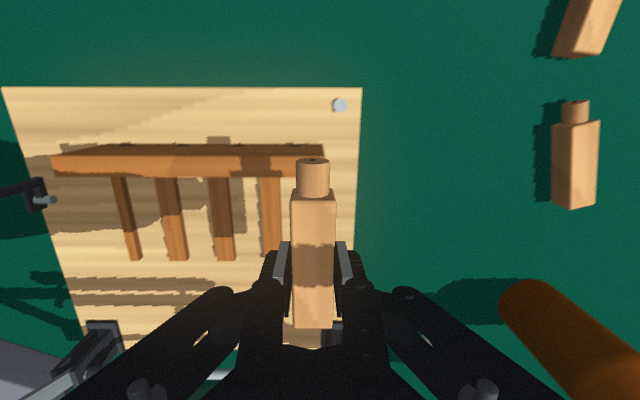

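Run:
```python
from h import *
jig=(0.55657,.01164,-.12355)
f=grab_frame("wrist")
pts=np.array([[-125,134,12],[-125,-184,12],[-76,100,75],[-76,-100,75],[-60,100,75],[-60,-100,75],[45,-50,20],[45,0,20],[45,50,20],[45,91,20],[-50,50,20],[-60,59,12]])/1e3
q=proj(f,J(jig,pts)); print(q.round(1).tolist()); save(f,"w4.png",(0,60,400,290),2,q)
```

```text
[[365.9, 80.6], [-1.3, 81.0], [329.7, 149.4], [48.2, 149.6], [329.3, 171.4], [55.0, 171.6], [179.9, 257.5], [228.0, 257.4], [276.2, 257.4], [315.7, 257.4], [271.7, 167.7], [282.0, 155.4]]
```

View pics/w4.png

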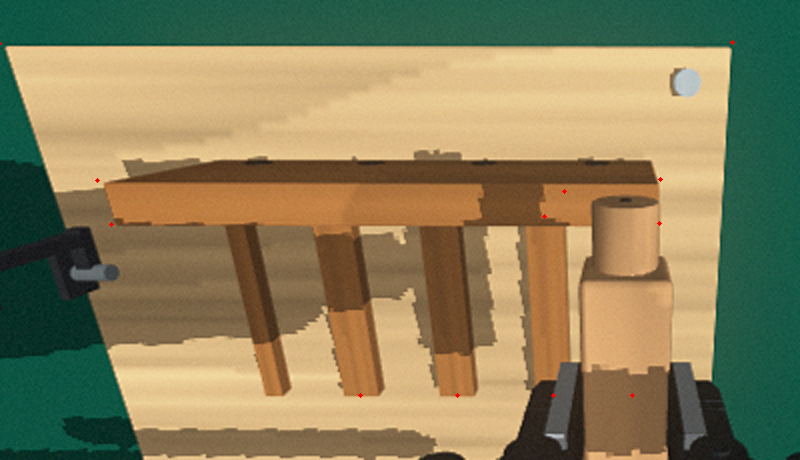

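```bash
sed -i '$a jig=(0.5572,.0116,-.1236)' h.py
python3 - <<'E'
from h import *
go(J(jig,[[0,.075,.043]])[0],jig[2]+np.pi/2)
E
```

```text
pos [0.5419 0.1038 0.1514] tooly 82.81 d(cm) [-2.65 -1.45 10.84] turn -0.11 q6 0.18 t 8.85
```

>>> send_rows:
  series: [-1.35,-0.75,0,0,-1.3,-0.7,2,0,0,0,3,0,0,0,3,0,0,0,2,0,0,0,0.6,0,0,0,0,0,0,0,0,0]

```text
time_s: 9.85
position: [0.5649, 0.0883, 0.0452]
orientation: [0.061, 0.998, 0.0, 0.0]
wrist_force: [-0.6, 0.2, -0.4]
grip_width: 0.269
```

Run:
```python
from h import *
s=sense(); print(s["wrist_force"])
go(J(jig,[[0,.075,.043]])[0],jig[2]+np.pi/2)
f=grab_frame("wrist"); save(f,"w5.png",(150,100,450,330),2.6)
```

```text
[-0.63086904  0.24108171 -0.36405523]
pos [0.5649 0.0883 0.0452] tooly 82.99 d(cm) [-0.18 -0.21  0.22] turn 0.07 q6 0.15 t 9.85
```

View pics/w5.png

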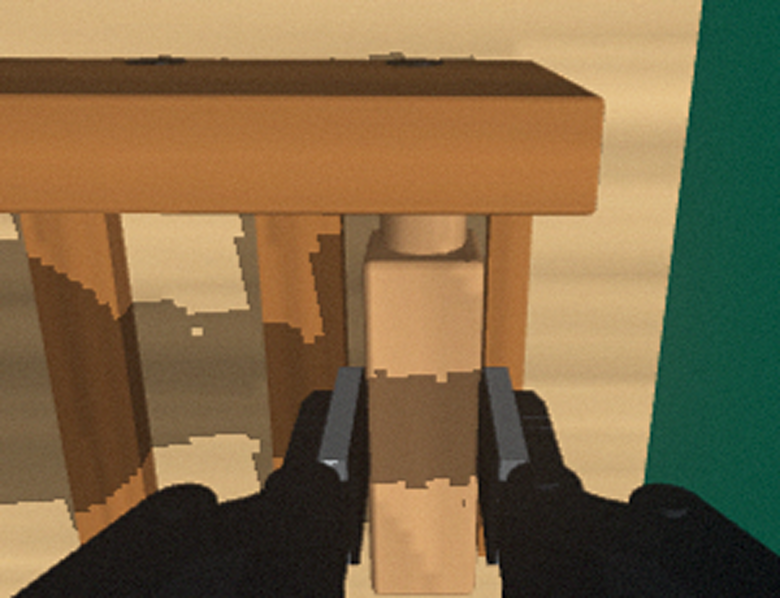

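>>> send_rows:
  series: [0,-0.2,0.2,0,0,0,0,0,0.1,0,0,0,0.1,0,0,0,0,0,0,0,0,0,0,0,0,0,0,0,0,0,0,0]

```text
time_s: 10.9
position: [0.5639, 0.0865, 0.0441]
orientation: [0.061, 0.998, 0.0, 0.001]
wrist_force: [3.7, 1.2, 6.6]
grip_width: 0.265
```

>>> send_rows:
  series: [0,0,0,0,0,0,0,0,0,0,0,0,0,0,-3,0,0,0,-4,0,0,0,-3,0,0,0,0,0,0,0,0,0]
  claw: 0.5

```text
time_s: 11.9
position: [0.5618, 0.0864, 0.1425]
orientation: [0.061, 0.998, -0.0, -0.001]
wrist_force: [-0.2, -0.3, -1.1]
grip_width: 0.501
```

```bash
python3 - <<'E'
from h import *
f=grab_frame("wrist"); 
q=proj(f,J(jig,np.array([[-76,100,75],[-76,-100,75],[-60,100,75],[-60,-100,75],[45,-50,20],[45,0,20],[45,50,20],[-42,63,36],[-42,87,36],[40,63,36],[40,87,36]])/1e3))
save(f,"w6.png",(0,60,400,340),2,q)
go([.41,.352,.15],np.radians(90-13))
E
python3 blanks.py top t5
```

```text
pos [0.5616 0.0864 0.1422] tooly 82.96 d(cm) [18.3  24.5  -0.76] turn 5.96 q6 0.15 t 11.95
top 0.86 c [289.9 425.7] size 100 29 yaw 2.4 rgb [225. 156.  86.] box [190, 266, 5, 31]
top 0.75 c [399.6 350.3] size 28 98 yaw -14.3 rgb [206. 179. 142.] box [214, 236, 11, 30]
top 0.72 c [469.8 472.2] size 105 31 yaw 37.1 rgb [ 85. 187. 184.] box [175, 216, 15, 27]
top 0.68 c [536.  353.4] size 98 27 yaw 8.7 rgb [205. 178. 142.] box [213, 194, 9, 32]
[0.56163134 0.08645169 0.1421275 ] 12.05
```

View pics/w6.png

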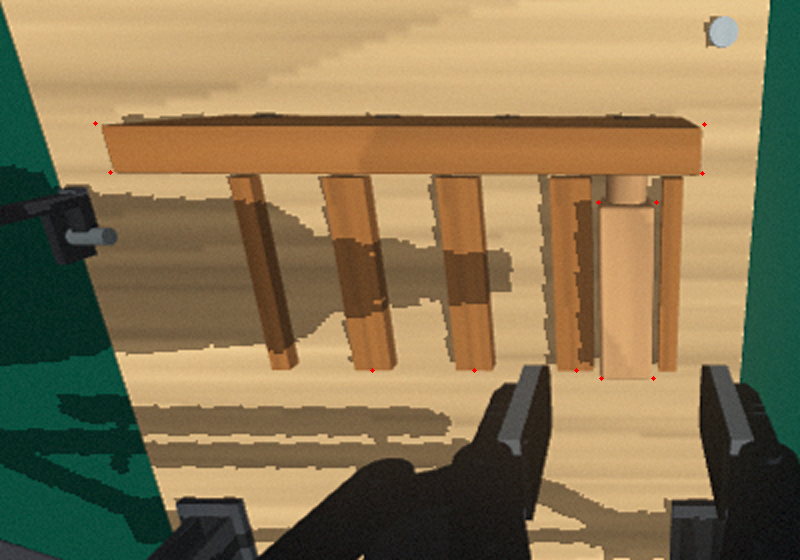

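>>> send_rows:
  series: [2.7,3.5,0,0,2.7,3.5,0,0,2.7,3.5,0,0,2.7,3.5,0,0,2.7,3.5,0,0,2.6,3.5,0,0,2.3,3,0,6,0,0,0,0]
  claw: 0.7

```text
time_s: 13.05
position: [0.4075, 0.3487, 0.1425]
orientation: [0.112, 0.994, -0.0, -0.001]
wrist_force: [0.0, -0.8, 0.0]
grip_width: 0.7
```

```bash
python3 blanks.py wrist w7;python3 -c "
from h import *
go([.4068,.3477,.031],np.radians(90-13.3))"
```

```text
wrist 0.95 c [277.5 285.4] size 95 30 yaw 2.0 rgb [251. 145.  33.] box [159, 1, 71, 124]
wrist 0.77 c [300.6 425.9] size 78 28 yaw 3.9 rgb [253. 160.  39.] box [353, 0, 51, 107]
wrist 0.75 c [465.5 471.7] size 108 24 yaw 36.2 rgb [ 32. 205. 203.] box [406, 184, 81, 75]
wrist 0.69 c [531.3 354.7] size 112 26 yaw 7.4 rgb [233. 187. 129.] box [320, 261, 46, 84]
wrist 0.67 c [398.8 351.4] size 24 102 yaw -13.4 rgb [235. 191. 133.] box [303, 132, 24, 106]
[0.40883907 0.34699261 0.14267267] 13.15
pos [0.4088 0.347  0.1427] tooly 77.08 d(cm) [ 0.21  0.04 11.17] turn 0.38 q6 0.79 t 13.15
```

View pics/w7.png

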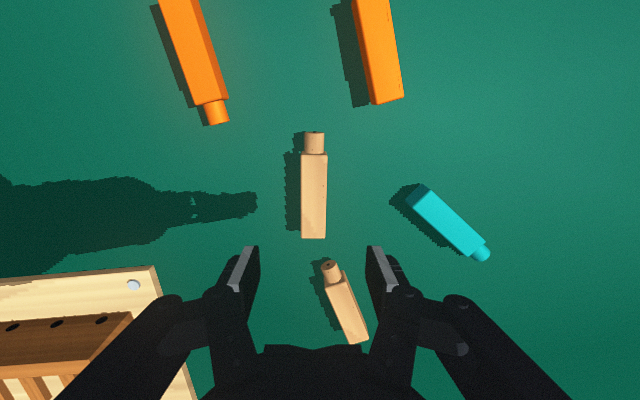

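>>> send_rows:
  series: [0.2,0.14,2,0,0,0,3,0,0,0,3,0,0,0,2,0,0,0,1.1,0,0,0,0,0,0,0,0,0,0,0,0,0]

```text
time_s: 14.15
position: [0.4081, 0.3493, 0.0331]
orientation: [0.113, 0.994, 0.0, 0.001]
wrist_force: [-0.6, 0.7, 0.3]
grip_width: 0.699
```

>>> send_rows:
  series: [0,0,0,0,0,0,0,0,0,0,0,0,0,0,0,0,0,0,0,0,0,0,0,0,0,0,0,0,0,0,0,0]
  claw: 0

```text
time_s: 15.15
position: [0.4077, 0.3492, 0.0328]
orientation: [0.113, 0.994, 0.0, 0.0]
wrist_force: [-1.1, -0.2, 5.5]
grip_width: 0.269
```

Run:
```python
from h import *
f=grab_frame("wrist"); save(f,"w8.png",(200,100,440,330),2.5); s=sense(); print(s["grip_width"],s["wrist_force"])
go(J(jig,[[0,.025,.1]])[0],jig[2]+np.pi/2)
```

```text
0.2683049325635439 [-1.21053344 -0.42908519  5.39594098]
pos [0.4077 0.3492 0.0328] tooly 76.97 d(cm) [-21.92 -27.03  -6.73] turn -5.95 q6 0.8 t 15.2
```

View pics/w8.png

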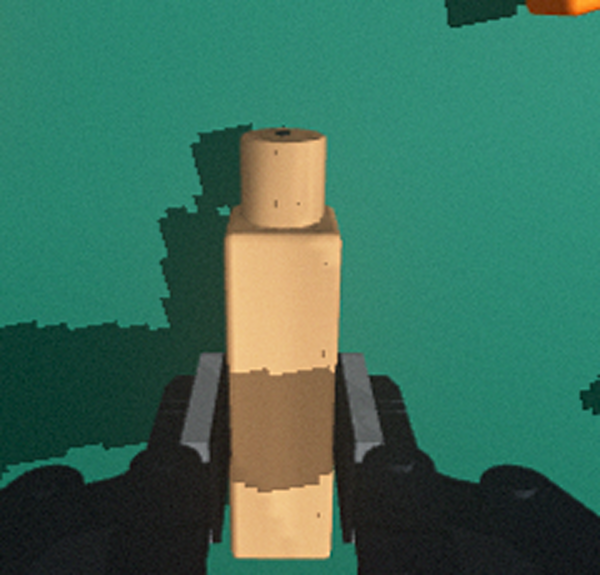

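>>> send_rows:
  series: [0,0,-3,0,0,0,-4,0,-1,-1,-4,0,-4,-5,0,0,-4,-5,0,0,-4,-5,0,0,-4,-5,0,0,-4,-5,0,-5.9]

```text
time_s: 16.2
position: [0.5508, 0.0533, 0.1424]
orientation: [0.061, 0.998, 0.0, 0.0]
wrist_force: [1.3, 0.5, -0.9]
grip_width: 0.267
```

Run:
```python
from h import *
go(J(jig,[[0.0025,.025,.0455]])[0],jig[2]+np.pi/2)
```

```text
pos [0.5508 0.0533 0.1424] tooly 82.98 d(cm) [-1.39 -1.57  9.69] turn 0.06 q6 0.09 t 16.2
```

>>> send_rows:
  series: [-0.6,-0.7,0,0,-0.6,-0.7,0,0,0,0,2,0,0,0,2,0,0,0,2,0,0,0,0,0,0,0,0,0,0,0,0,0]

```text
time_s: 17.2
position: [0.5602, 0.0405, 0.0827]
orientation: [0.062, 0.998, 0.0, -0.0]
wrist_force: [0.3, 0.0, -0.1]
grip_width: 0.265
```

Run:
```python
from h import *
go(J(jig,[[0.0025,.025,.0455]])[0],jig[2]+np.pi/2)
```

```text
pos [0.5602 0.0405 0.0827] tooly 82.9 d(cm) [-0.31 -0.4   3.72] turn -0.01 q6 0.07 t 17.2
```

>>> send_rows:
  series: [-0.31,-0.4,0,0,0,0,2,0,0,0,1.7,0,0,0,0.1,0,0.15,0,0,0,0.15,0,0,0,0.1,0,0,0,0,0,0,0]

```text
time_s: 18.2
position: [0.5594, 0.0359, 0.0446]
orientation: [0.062, 0.998, -0.0, 0.001]
wrist_force: [2.5, -0.7, -0.3]
grip_width: 0.268
```

Run:
```python
from h import *
go(J(jig,[[0.0025,.025,.0455]])[0],jig[2]+np.pi/2); print(sense()["wrist_force"])
f=grab_frame("wrist"); save(f,"w9.png",(150,100,450,330),2.6)
```

```text
pos [0.5594 0.0359 0.0446] tooly 82.86 d(cm) [-0.33  0.06 -0.09] turn -0.05 q6 0.06 t 18.2
[ 2.45368936 -0.65116061 -0.34874237]
```

View pics/w9.png

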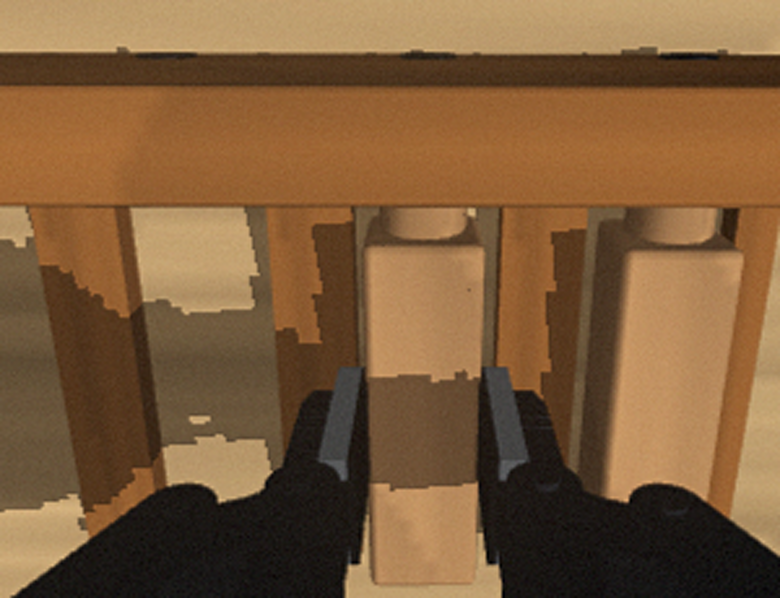

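>>> send_rows:
  series: [0,0,0.05,0,0,0,0,0,0,0,0,0,0,0,-3,0,0,0,-4,0,0,0,-3,0,0,0,0,0,0,0,0,0]
  claw: 0.45

```text
time_s: 19.25
position: [0.5585, 0.0361, 0.1432]
orientation: [0.062, 0.998, 0.0, -0.0]
wrist_force: [0.1, -0.7, 0.3]
grip_width: 0.45
```

```bash
python3 blanks.py top t6
python3 - <<'E'
from h import *
# A: c (.534,.354) yaw 8
go([.542,.3552,.15],np.radians(98))
E
```

```text
top 0.68 c [468.5 472.4] size 101 29 yaw 36.8 rgb [ 87.  190.5 188. ] box [176, 218, 16, 26]
top 0.55 c [274.4 283.4] size 99 26 yaw -0.0 rgb [232. 157.  84.] box [234, 272, 8, 33]
top 0.48 c [536.5 353.2] size 98 28 yaw 9.3 rgb [207. 179. 143.] box [212, 196, 12, 31]
[0.55815605 0.03608131 0.1426185 ] 19.35
pos [0.5582 0.0361 0.1426] tooly 82.87 d(cm) [ 5.57 31.46 -0.73] turn -15.13 q6 0.06 t 19.35
```

>>> send_rows:
  series: [0.8,4.5,0,0,0.8,4.5,0,0,0.8,4.5,0,0,0.8,4.5,0,0,0.8,4.5,0,0,0.8,4.5,0,0,0.8,4.4,0,-7.5,0,0,0,-7.5]
  claw: 0.7

```text
time_s: 20.35
position: [0.5412, 0.3574, 0.1422]
orientation: [-0.072, 0.997, 0.0, -0.001]
wrist_force: [-0.0, 0.3, 0.4]
grip_width: 0.696
```

>>> send_rows:
  series: [0,0,0,0,0,0,0,0,0,0,0,0,0,0,0,0,0,0,0,0,0,0,0,0,0,0,0,0,0,0,0,0]

```text
time_s: 21.35
position: [0.5424, 0.3546, 0.1438]
orientation: [-0.069, 0.998, 0.0, 0.0]
wrist_force: [-0.4, 0.4, -1.5]
grip_width: 0.704
```

```bash
python3 blanks.py wrist w10;python3 -c "
from h import *
go([.542,.3552,.031],np.radians(98))"
```

```text
wrist 0.97 c [535.6 354. ] size 103 24 yaw 8.4 rgb [248. 217. 154.] box [297, 132, 32, 110]
wrist 0.62 c [470.  471.2] size 102 31 yaw 37.2 rgb [ 60. 241. 240.] box [423, 78, 62, 106]
[0.54237248 0.35458637 0.14378997] 21.45
pos [0.5424 0.3546 0.1438] tooly 97.87 d(cm) [ 0.03  0.07 11.28] turn -0.13 q6 0.33 t 21.45
```

View pics/w10.png

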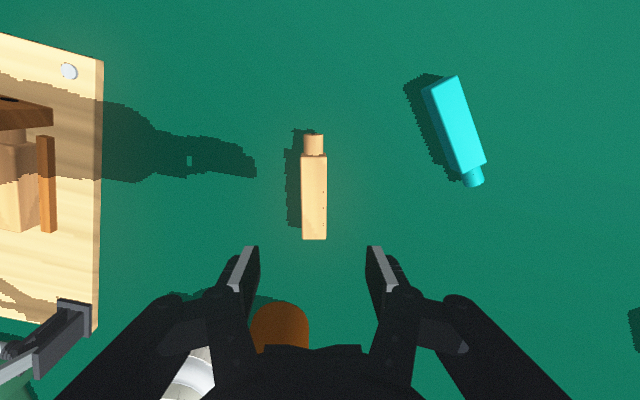

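>>> send_rows:
  series: [-0.1,0.05,2,0,0,0,3,0,0,0,3,0,0,0,2,0,0,0,1.1,0,0,0,0.1,0,0,0,0,0,0,0,0,0]

```text
time_s: 22.45
position: [0.5439, 0.3555, 0.0327]
orientation: [-0.069, 0.998, 0.0, 0.001]
wrist_force: [-0.5, -0.3, -1.3]
grip_width: 0.7
```

>>> send_rows:
  series: [0,0,0,0,0,0,0,0,0,0,0,0,0,0,0,0,0,0,0,0,0,0,0,0,0,0,0,0,0,0,0,0]
  claw: 0

```text
time_s: 23.45
position: [0.5436, 0.3553, 0.0323]
orientation: [-0.069, 0.998, 0.0, 0.0]
wrist_force: [-2.0, 0.1, 5.6]
grip_width: 0.268
```

Run:
```python
from h import *
f=grab_frame("wrist"); save(f,"w11.png",(200,100,440,330),2.5); s=sense(); print(s["grip_width"],s["wrist_force"])
go(J(jig,[[0,-.025,.1]])[0],jig[2]+np.pi/2)
```

```text
0.2635342859355804 [-0.16619889 -0.45207609  5.38361454]
pos [0.5436 0.3553 0.0323] tooly 97.87 d(cm) [  4.   -36.65  -6.78] turn 14.95 q6 0.33 t 23.5
```

View pics/w11.png

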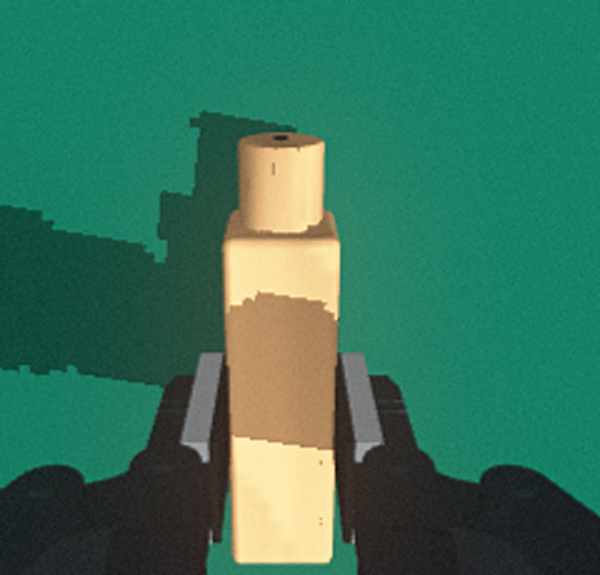

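>>> send_rows:
  series: [0,0,-3,0,0,0,-4,0,0,-1,-4,0,0.6,-5,0,0,0.6,-5,0,0,0.6,-5,0,0,0.6,-5,0,0,0.6,-5,0,0]

```text
time_s: 24.5
position: [0.5489, 0.092, 0.1417]
orientation: [-0.069, 0.998, 0.0, -0.0]
wrist_force: [0.8, 0.1, -0.1]
grip_width: 0.266
```

>>> send_rows:
  series: [0.3,-5,0,0,0.4,-5,0,7.5,0,0,0,7.4,0,0,0,0,0,0,0,0,0,0,0,0,0,0,0,0,0,0,0,0]

```text
time_s: 25.5
position: [0.5559, -0.0062, 0.1418]
orientation: [0.061, 0.998, 0.0, -0.0]
wrist_force: [0.3, 0.0, -0.9]
grip_width: 0.268
```

Run:
```python
from h import *
go(J(jig,[[0.002,-.025,.0455]])[0],jig[2]+np.pi/2)
```

```text
pos [ 0.5559 -0.0062  0.1418] tooly 83.02 d(cm) [-0.11 -0.72  9.63] turn 0.1 q6 -0.02 t 25.5
```

>>> send_rows:
  series: [-0.1,-0.72,1,0,0,0,2,0,0,0,2,0,0,0,2,0,0,0,1.5,0,0,0,1,0,0,0,0,0,0,0,0,0]

```text
time_s: 26.5
position: [0.5565, -0.0138, 0.0473]
orientation: [0.061, 0.998, -0.0, 0.0]
wrist_force: [0.6, -0.4, -0.6]
grip_width: 0.268
```

Run:
```python
from h import *
go(J(jig,[[0.002,-.025,.0445]])[0],jig[2]+np.pi/2); print(sense()["wrist_force"])
```

```text
pos [ 0.5565 -0.0138  0.0473] tooly 82.97 d(cm) [0.04 0.03 0.28] turn 0.05 q6 -0.03 t 26.5
[ 0.60962723 -0.4252026  -0.62905399]
```

>>> send_rows:
  series: [0,0,0.2,0,0,0,0.1,0,0.15,0,0,0,0.15,0,0,0,0.1,0,0,0,0,0,0,0,0,0,0,0,0,0,0,0]

```text
time_s: 27.5
position: [0.5527, -0.0134, 0.0443]
orientation: [0.061, 0.998, -0.0, 0.001]
wrist_force: [2.4, -0.3, 6.0]
grip_width: 0.27
```

Run:
```python
from h import *
f=grab_frame("wrist"); save(f,"w12.png",(150,100,450,330),2.6)
```

```text
(no output)
```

View pics/w12.png

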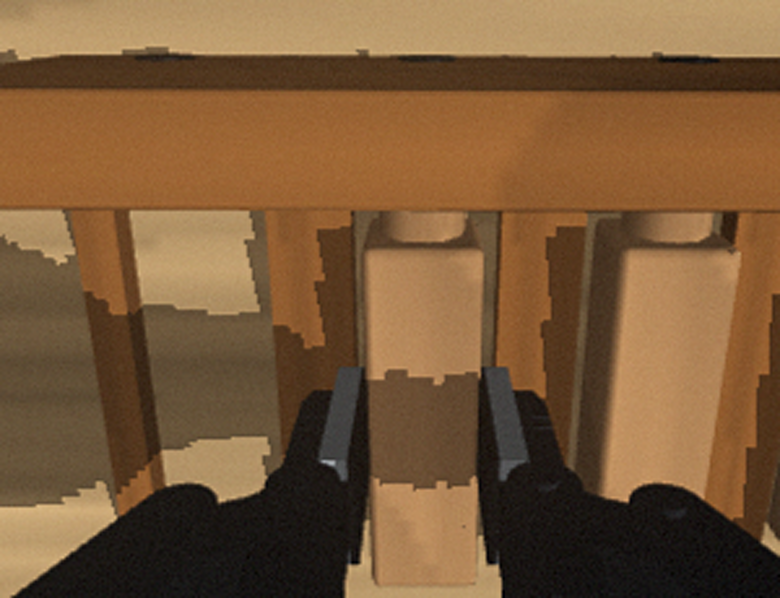

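>>> send_rows:
  series: [0,0,0,0,0,0,0,0,0,0,0,0,0,0,-3,0,0,0,-4,0,0,0,-4,0,0,0,-4,0,0,0,0,0]
  claw: 0.45

```text
time_s: 28.55
position: [0.5538, -0.0135, 0.1967]
orientation: [0.061, 0.998, -0.0, 0.003]
wrist_force: [-0.3, 1.2, -1.6]
grip_width: 0.448
```

Run:
```python
from h import *
f=grab_frame("wrist"); 
pts=[]
for y in (-25,25,75): pts+=[[-42,y-12,36],[-42,y+12,36],[40,y-12,36],[40,y+12,36]]
save(f,"w13.png",(100,60,500,340),2,proj(f,J(jig,np.array(pts+[[-60,100,75],[-60,-100,75]])/1e3)))
h=J(jig,[[.055,-.195,.284],[-.09,-.195,.06]]); print(h)
go(h[0]+[0,0,.1],jig[2])
f=grab_frame("top"); 
P=np.array([[55,-218,284],[55,-152,284],[55,-185,284],[91,-100,187]])/1e3
save(f,"t7.png",(280,130,480,280),4,proj(f,J(jig,P)))
f=grab_frame("scene"); save(f,"s7.png",(160,140,460,300),2.6,proj(f,J(jig,P)))
```

```text
[[ 0.58773974 -0.1886931   0.284     ]
 [ 0.44384591 -0.17081669  0.06      ]]
pos [ 0.5527 -0.0133  0.1948] tooly 82.97 d(cm) [ -5.66 -16.98 -18.91] turn -89.95 q6 -0.03 t 28.6
```

View pics/w13.png

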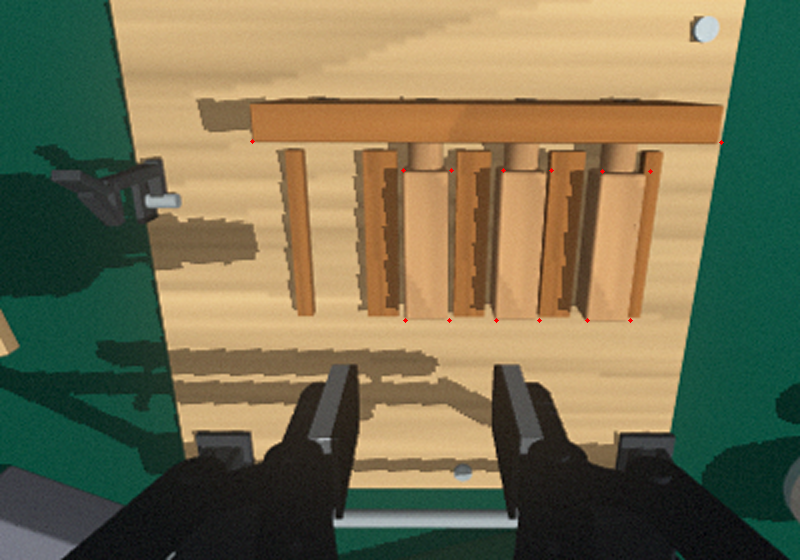

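View pics/t7.png

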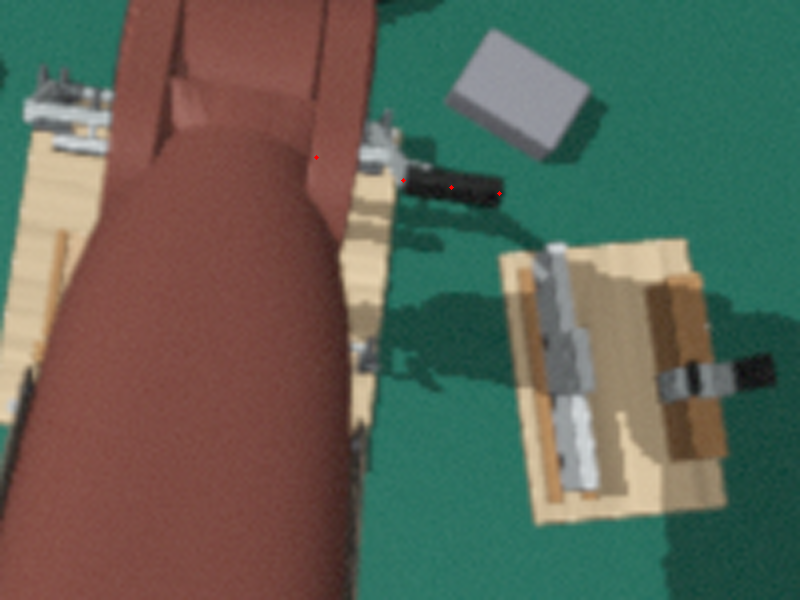

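View pics/s7.png

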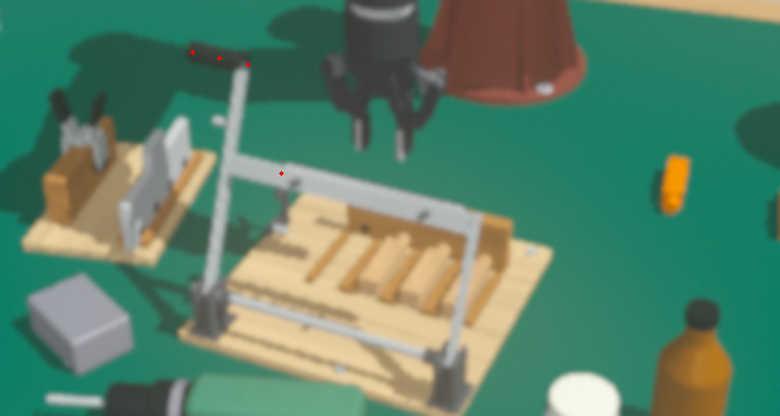

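>>> send_rows:
  series: [0,0,-5,0,0,0,-5,0,0,0,-5,-10,0,0,-4.5,-10,0,0,0,-10,0,0,0,-10,0,0,0,-10,0,0,0,-10]
  claw: 0.7

```text
time_s: 29.7
position: [0.5518, -0.0132, 0.3871]
orientation: [-0.448, 0.894, 0.001, -0.001]
wrist_force: [0.3, -0.5, 0.5]
grip_width: 0.7
```

>>> send_rows:
  series: [0,0,0,-10,0,0,0,-10,0,0,0,-10,0,0,0,0,0,0,0,0,0,0,0,0,0,0,0,0,0,0,0,0]

```text
time_s: 30.7
position: [0.5521, -0.0133, 0.3888]
orientation: [-0.662, 0.749, -0.0, 0.0]
wrist_force: [0.3, -0.6, 0.8]
grip_width: 0.698
```

Run:
```python
from h import *
go(J(jig,[[.055,-.195,.38]])[0],jig[2])
```

```text
pos [ 0.5521 -0.0133  0.3888] tooly 172.93 d(cm) [16.97 -5.7   0.88] turn 0.02 q6 -1.6 t 30.7
```

>>> send_rows:
  series: [4.3,-1.5,0,0,4.3,-1.5,0,0,4.3,-1.5,0,0,4.07,-1.2,0,0,0,0,0,0,0,0,0,0,0,0,0,0,0,0,0,0]

```text
time_s: 31.7
position: [0.5879, -0.1877, 0.3892]
orientation: [-0.663, 0.749, -0.0, 0.0]
wrist_force: [1.0, 0.3, -0.6]
grip_width: 0.705
```

Run:
```python
from h import *
f=grab_frame("wrist"); P=np.array([[55,-218,284],[55,-152,284],[55,-185,284],[55,-195,295]])/1e3
save(f,"w14.png",None,1,proj(f,J(jig,P)))
go(J(jig,[[.055,-.195,.29]])[0],jig[2])
```

```text
pos [ 0.5879 -0.1879  0.3891] tooly 173.03 d(cm) [0.08 0.01 9.91] turn 0.11 q6 -1.88 t 31.75
```

View pics/w14.png

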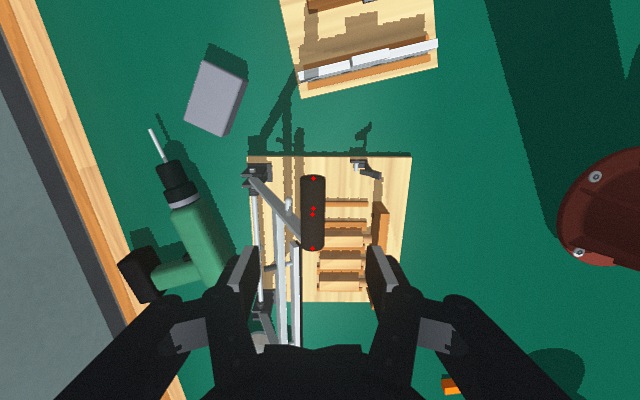

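>>> send_rows:
  series: [0,0,3,0,0,0,3,0,0,0,2.5,0,0,0,1.4,0,0,0,0,0,0,0,0,0,0,0,0,0,0,0,0,0]

```text
time_s: 32.75
position: [0.5881, -0.1888, 0.2904]
orientation: [-0.662, 0.749, -0.0, 0.0]
wrist_force: [-0.9, 0.3, -0.5]
grip_width: 0.7
```

>>> send_rows:
  series: [0,0,0,0,0,0,0,0,0,0,0,0,0,0,0,0,0,0,0,0,0,0,0,0,0,0,0,0,0,0,0,0]
  claw: 0
  newtons: 30

```text
time_s: 33.75
position: [0.5878, -0.1887, 0.2899]
orientation: [-0.662, 0.749, -0.0, -0.0]
wrist_force: [-2.0, -0.1, 4.3]
grip_width: 0.244
```

Run:
```python
from h import *
s=sense(); print(s["grip_width"],s["wrist_force"])
go(J(jig,[[.055,-.195,.29]])[0],jig[2])
a=np.linspace(1.15,-.04,17); print(np.c_[a,155-245*np.cos(a),60+245*np.sin(a)].round(2)); p=np.c_[155-245*np.cos(a),60+245*np.sin(a)]; print(np.diff(p,axis=0).round(2))
```

```text
0.2438940379833677 [-2.042903   -0.12075799  4.2547156 ]
pos [ 0.5878 -0.1887  0.2899] tooly 172.97 d(cm) [ 0.    0.01 -0.01] turn 0.05 q6 -1.88 t 33.75
[[ 1.1500e+00  5.4920e+01  2.8363e+02]
 [ 1.0800e+00  3.8580e+01  2.7557e+02]
 [ 1.0000e+00  2.2880e+01  2.6633e+02]
 [ 9.3000e-01  7.9200e+00  2.5594e+02]
 [ 8.5000e-01 -6.2400e+00  2.4447e+02]
 [ 7.8000e-01 -1.9500e+01  2.3198e+02]
 [ 7.0000e-01 -3.1790e+01  2.1853e+02]
 [ 6.3000e-01 -4.3060e+01  2.0422e+02]
 [ 5.5000e-01 -5.3230e+01  1.8910e+02]
 [ 4.8000e-01 -6.2240e+01  1.7327e+02]
 [ 4.1000e-01 -7.0060e+01  1.5682e+02]
 [ 3.3000e-01 -7.6630e+01  1.3982e+02]
 [ 2.6000e-01 -8.1920e+01  1.2239e+02]
 [ 1.8000e-01 -8.5900e+01  1.0462e+02]
 [ 1.1000e-01 -8.8550e+01  8.6590e+01]
 [ 3.0000e-02 -8.9860e+01  6.8420e+01]
 [-4.0000e-02 -8.9800e+01  5.0200e+01]]
[[-16.34  -8.05]
 [-15.7   -9.25]
 [-14.97 -10.39]
 [-14.15 -11.47]
 [-13.26 -12.49]
 [-12.3  -13.44]
 [-11.26 -14.32]
 [-10.17 -15.12]
 [ -9.02 -15.83]
 [ -7.82 -16.46]
 [ -6.57 -16.99]
 [ -5.29 -17.43]
 [ -3.98 -17.78]
 [ -2.65 -18.02]
 [ -1.3  -18.17]
 [  0.05 -18.22]]
```

>>> send_rows:
  series: [0,1.63,0.8,0,0,1.57,0.93,0,0,1.5,1.04,0,0,1.41,1.15,0,0,1.33,1.25,0,0,1.23,1.34,0,0,1.13,1.43,0,0,1.02,1.51,0]

```text
time_s: 34.75
position: [0.4812, -0.1754, 0.1953]
orientation: [-0.662, 0.749, -0.001, 0.001]
wrist_force: [1.8, 1.6, 1.9]
grip_width: 0.243
```

Run:
```python
from h import *
s=sense(); print(s["grip_width"],s["wrist_force"])
go(J(jig,[[-.05323,-.195,.1951]])[0],jig[2])
f=grab_frame("wrist"); save(f,"w15.png")
```

```text
0.24297904640133605 [1.82866084 1.64713647 1.89923219]
pos [ 0.4812 -0.1754  0.1953] tooly 172.98 d(cm) [0.01 0.09 0.02] turn 0.06 q6 -1.94 t 34.75
```

View pics/w15.png

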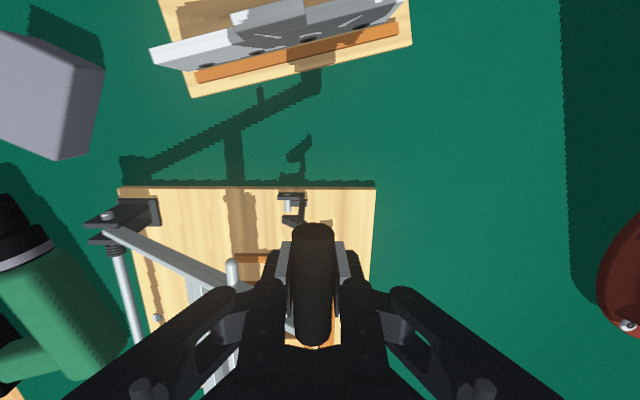

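>>> send_rows:
  series: [0,0.9,1.58,0,0,0.78,1.65,0,0,0.66,1.7,0,0,0.53,1.74,0,0,0.4,1.78,0,0,0.26,1.8,0,0,0.13,1.82,0,0,0,1.4,0]
  newtons: 45

```text
time_s: 35.8
position: [0.4441, -0.1707, 0.0604]
orientation: [-0.662, 0.749, 0.0, 0.0]
wrist_force: [-4.0, 1.0, 8.2]
grip_width: 0.242
```

Run:
```python
from h import *
s=sense(); print(s["grip_width"],s["wrist_force"])
go(J(jig,[[-.0898,-.195,.0562]])[0],jig[2])
f=grab_frame("scene"); save(f,"s8.png",(160,140,460,300),2.6)
```

```text
0.241763012214423 [-4.0242789   0.96478989  8.20215484]
pos [ 0.4441 -0.1707  0.0604] tooly 172.96 d(cm) [0.01 0.   0.42] turn 0.05 q6 -1.97 t 35.8
```

View pics/s8.png

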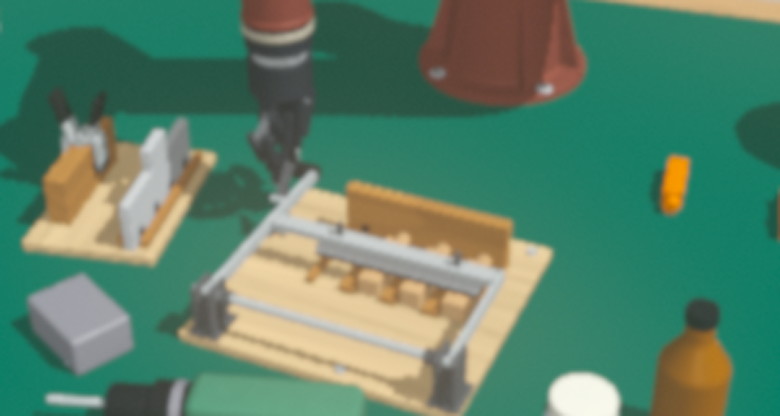

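>>> send_rows:
  series: [0,0,0.3,0,0,0,0.3,0,0,0,0.2,0,0,0,0,0,0,0,0,0,0,0,0,0,0,0,0,0,0,0,0,0]

```text
time_s: 36.85
position: [0.4441, -0.1707, 0.053]
orientation: [-0.662, 0.749, 0.0, 0.0]
wrist_force: [-2.9, 1.8, 7.3]
grip_width: 0.242
```

Run:
```python
from h import *
f=grab_frame("wrist"); save(f,"w16.png")
```

```text
(no output)
```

View pics/w16.png

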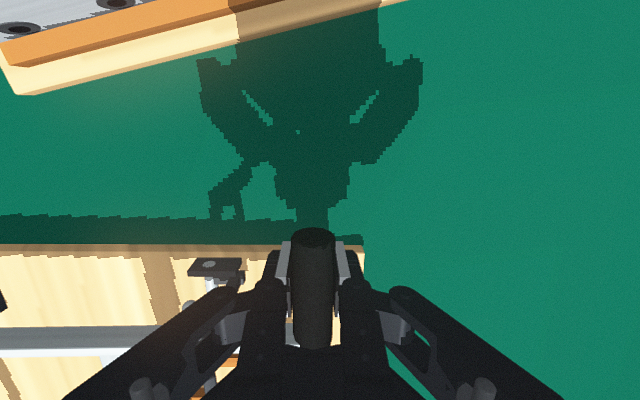

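>>> send_rows:
  series: [0,0,0,0,0,0,0,0,0,0,0,0,0,0,0,0,0,0,0,0,0,0,0,0,0,0,0,0,0,0,0,0]
  claw: 0.4

```text
time_s: 37.9
position: [0.4442, -0.1709, 0.0526]
orientation: [-0.662, 0.749, 0.0, -0.0]
wrist_force: [-0.7, 0.0, -0.7]
grip_width: 0.397
```

>>> send_rows:
  series: [0,0,-1,0,0,0,-2,0,0,0,-3,0,0,0,-4,0,0,0,-4,0,0,0,-4,0,0,0,-2,0,0,0,0,0]

```text
time_s: 38.9
position: [0.4449, -0.1713, 0.2544]
orientation: [-0.662, 0.749, -0.002, 0.001]
wrist_force: [-0.3, 0.0, 0.1]
grip_width: 0.401
```

Run:
```python
from h import *
f=grab_frame("wrist"); 
P=J(jig,np.array([[-90,-185,60],[-90,-218,60],[-90,-152,60]])/1e3)
save(f,"w17.png",None,1.2,proj(f,P))
f=grab_frame("scene"); save(f,"s9.png",(160,140,460,300),2.6,proj(f,P))
# strip
rk=(.48933,-.36881,.08858)
st=J(rk,[[0,.05,.15]])[0]; print(st)
go(J(rk,[[0,.05,.2]])[0],rk[2]+np.pi/2)
```

```text
[ 0.48490679 -0.31900603  0.15      ]
pos [ 0.4439 -0.1708  0.2523] tooly 172.97 d(cm) [14.21 -5.88  5.23] turn 77.89 q6 -1.97 t 39.0
```

View pics/w17.png

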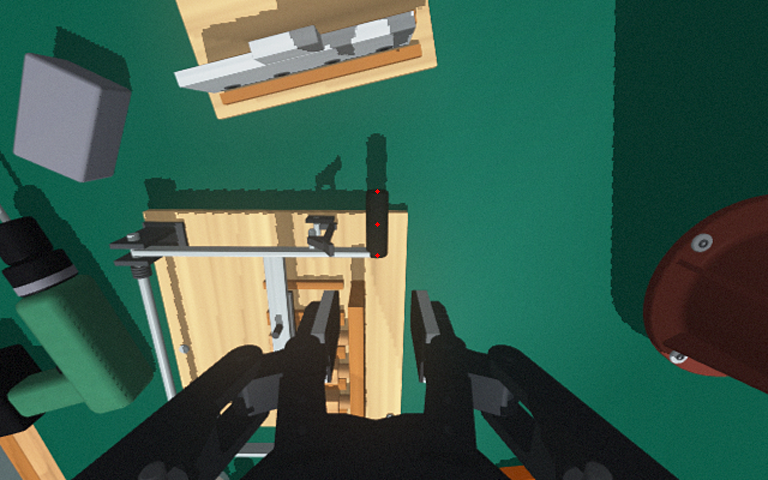

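View pics/s9.png

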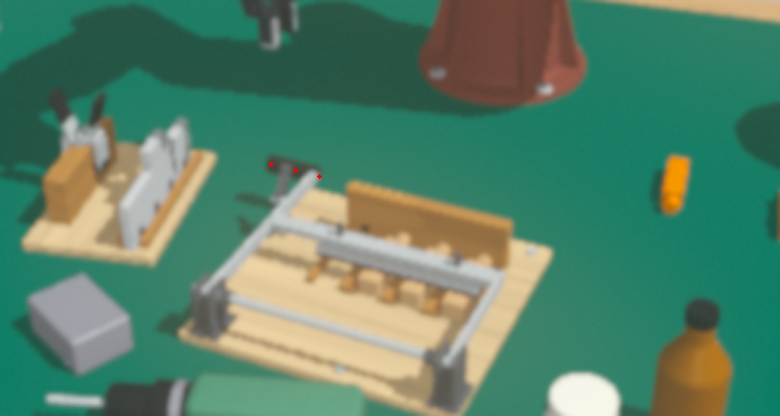

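>>> send_rows:
  series: [3.6,-1.5,0,0,3.6,-1.5,0,0,3.6,-1.5,0,9.8,3.2,-1.6,0,9.8,0,0,0,9.8,0,0,0,9.8,0,0,0,9.8,0,0,0,9.8]
  claw: 0.6

```text
time_s: 40.0
position: [0.481, -0.3184, 0.251]
orientation: [-0.207, 0.978, 0.001, -0.001]
wrist_force: [-0.0, 0.3, 0.1]
grip_width: 0.597
```

>>> send_rows:
  series: [0,0,0,9.6,0,0,0,9.4,0,0,0,0,0,0,0,0,0,0,0,0,0,0,0,0,0,0,0,0,0,0,0,0]

```text
time_s: 41.0
position: [0.4817, -0.3189, 0.2526]
orientation: [-0.045, 0.999, -0.0, 0.0]
wrist_force: [-0.2, -0.8, 0.0]
grip_width: 0.598
```

```bash
sed -i '$a rk=(.48933,-.36881,.08858)' h.py
python3 - <<'E'
from h import *
f=grab_frame("wrist"); 
P=np.array([[-25,44,103],[25,44,103],[-25,56,103],[25,56,103],[-100,44,75],[100,44,75],[-100,56,75],[100,56,75],[-75,-63,75],[75,-63,75],[-75,-37,75],[75,-37,75],[-115,-80,12],[-115,80,12]])/1e3
q=proj(f,J(rk,P)); print(q.round(1).tolist()); save(f,"w18.png",None,1.25,q)
go(J(rk,[[0,.05,.2]])[0],rk[2]+np.pi/2)
E
```

```text
[[306.6, 167.7], [306.8, 214.3], [318.7, 167.7], [318.2, 214.4], [306.8, 87.8], [307.5, 262.0], [318.8, 87.9], [317.2, 262.0], [202.9, 113.7], [218.5, 243.7], [228.1, 113.7], [240.1, 243.8], [203.9, 76.5], [337.8, 76.9]]
pos [ 0.4817 -0.3189  0.2526] tooly 95.18 d(cm) [-0.32 -0.04  5.26] turn 0.1 q6 -0.8 t 41.05
```

View pics/w18.png

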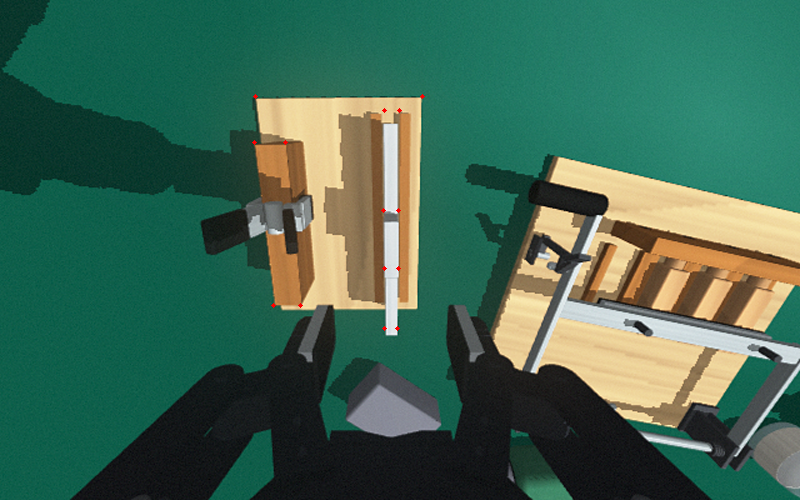

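Run:
```python
from h import *
f=grab_frame("wrist"); save(f,"w19.png",(190,70,350,280),3.8/1.35)
for o in cut_out("strip","wrist"): print(o["p"],o["box"])
print(unproj(f,[[306,0],[318,0]],.103)[:,0:2])
```

```text
0.73 [304.8, 100.8, 14.0, 167.8]
[[ 0.31955213 -0.33958667]
 [ 0.31865038 -0.32969947]]
```

View pics/w19.png

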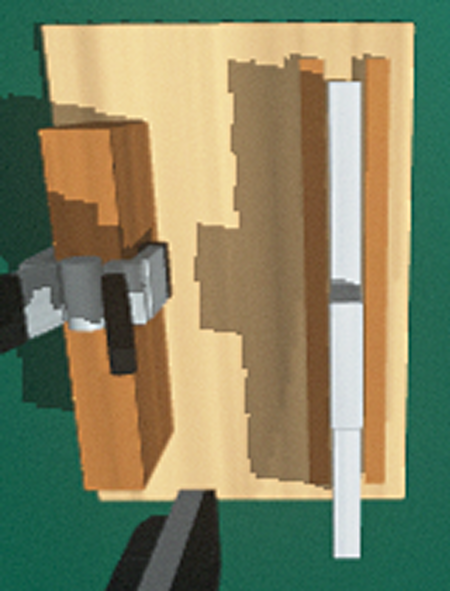

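Run:
```python
from h import *
f=grab_frame("wrist")
def inv(w): 
    c,s=np.cos(rk[2]),np.sin(rk[2]); d=w[:,:2]-[rk[0],rk[1]]; return np.c_[d[:,0]*c+d[:,1]*s,-d[:,0]*s+d[:,1]*c]
a=inv(unproj(f,[[312.5,99.1],[313,267.9]],.075)); b=inv(unproj(f,[[313,177.3],[313,222]],.103)); print(a*1e3,b*1e3)
```

```text
[[-89.41359754  49.74493683]
 [108.41786127  50.85964945]] [[-15.18398691  50.40291792]
 [ 33.74884539  50.55348134]]
```

Run:
```python
from h import *
go(J(rk,[[0.0094,.0503,.099]])[0],rk[2]+np.pi/2)
```

```text
pos [ 0.4817 -0.3189  0.2526] tooly 95.17 d(cm) [-1.260e+00 -1.000e-02  1.536e+01] turn 0.1 q6 -0.8 t 41.2
```

>>> send_rows:
  series: [-1.26,0,2,0,0,0,3,0,0,0,3.5,0,0,0,3,0,0,0,2.3,0,0,0,1.5,0,0,0,0,0,0,0,0,0]
  claw: 0.5

```text
time_s: 42.2
position: [0.4947, -0.318, 0.1002]
orientation: [-0.045, 0.999, -0.0, 0.0]
wrist_force: [0.0, -0.1, -0.6]
grip_width: 0.503
```

Run:
```python
from h import *
go(J(rk,[[0.0094,.0503,.099]])[0],rk[2]+np.pi/2)
f=grab_frame("wrist"); save(f,"w20.png",(150,50,480,330),2.4)
```

```text
pos [ 0.4947 -0.318   0.1002] tooly 95.17 d(cm) [0.05 0.02 0.12] turn 0.1 q6 -0.79 t 42.2
```

View pics/w20.png

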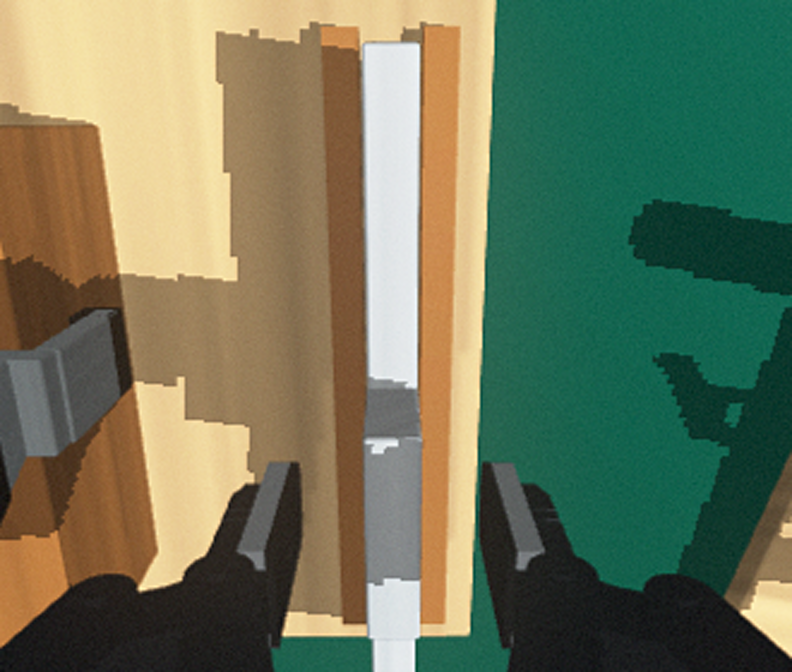

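Centred on the tab (393 of 392). Close and lift.

>>> send_rows:
  series: [0,0,0.05,0,0,0,0,0,0,0,0,0,0,0,0,0,0,0,0,0,0,0,0,0,0,0,0,0,0,0,0,0]
  claw: 0
  newtons: 60

```text
time_s: 43.25
position: [0.4945, -0.3181, 0.0998]
orientation: [-0.045, 0.999, -0.0, 0.0]
wrist_force: [-0.2, 0.5, 5.5]
grip_width: 0.125
```

>>> send_rows:
  series: [0,0,-1,0,0,0,-2,0,0,0,-3,0,0,0,-3,0,0,0,-3,0,0,0,0,0,0,0,0,0,0,0,0,0]

```text
time_s: 44.25
position: [0.4935, -0.3172, 0.2176]
orientation: [-0.045, 0.999, 0.001, -0.001]
wrist_force: [0.9, -0.2, -3.5]
grip_width: 0.127
```

Run:
```python
from h import *
print(sense()["wrist_force"],sense()["grip_width"])
f=grab_frame("wrist"); save(f,"w21.png",(150,50,480,330),2.4)
go(J(jig,[[-.082,.0,.25]])[0],jig[2])
```

```text
[ 0.85323602 -0.15727616 -3.50293977] 0.12741379113765902
pos [ 0.4936 -0.3173  0.2178] tooly 95.16 d(cm) [-1.27 33.93 -3.17] turn -77.76 q6 -0.79 t 44.3
```

View pics/w21.png

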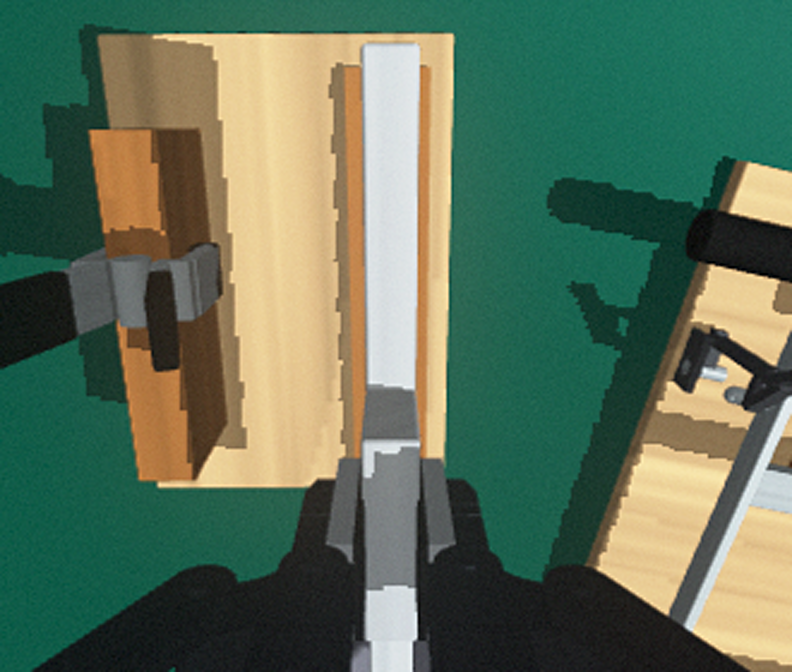

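Run:
```python
from h import *
f=grab_frame("wrist"); s=sense(); r=R.from_quat(s["orientation"]).as_matrix()
for z in (.003,.004,.005):
    w=unproj(f,[[391/2.4+150,440/2.4+50],[391/2.4+150,587/2.4+50]],s["position"][2]+z); print(((w-s["position"])@r*1000).round(1))
```

```text
[[25.3 -0.4 -3. ]
 [-9.3 -0.3 -3. ]]
[[25.8 -0.4 -4. ]
 [-8.5 -0.3 -4. ]]
[[26.3 -0.4 -5. ]
 [-7.7 -0.3 -5. ]]
```

>>> send_rows:
  series: [0,0,-3,0,0,3,-3,0,-0.1,5,0,0,-0.1,5,0,0,-0.2,5,0,0,-0.2,5,0,-9.8,0,0,0,-9.8,0,0,0,-9.8]

```text
time_s: 45.35
position: [0.4793, -0.0873, 0.2788]
orientation: [-0.301, 0.954, 0.0, -0.0]
wrist_force: [-0.3, 0.1, -2.3]
grip_width: 0.128
```

>>> send_rows:
  series: [0,0,0,-9.8,0,0,0,-9.8,0,0,0,-9.8,0,0,0,-9.8,0,0,0,-9.3,0,0,0,0,0,0,0,0,0,0,0,0]

```text
time_s: 46.35
position: [0.4794, -0.0882, 0.279]
orientation: [-0.662, 0.749, 0.0, -0.0]
wrist_force: [-0.3, -0.2, -3.5]
grip_width: 0.127
```

Run:
```python
from h import *
f=grab_frame("wrist"); save(f,"w22.png")
go(J(jig,[[-.083,.0,.2]])[0],jig[2])
```

```text
pos [ 0.4794 -0.0881  0.279 ] tooly 172.98 d(cm) [-10.86   1.8    7.9 ] turn 0.06 q6 -1.78 t 46.4
```

View pics/w22.png

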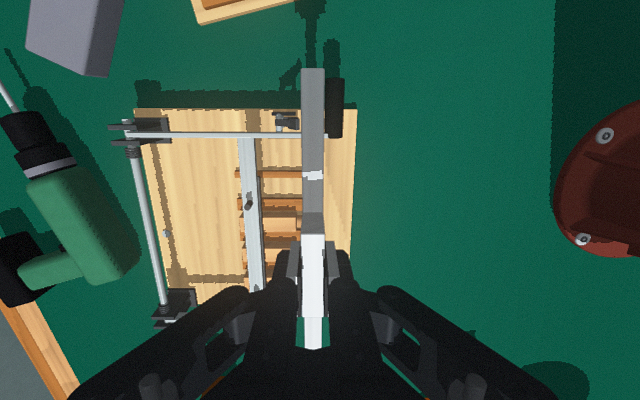

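>>> send_rows:
  series: [-3.6,0.6,0,0,-3.6,0.7,1,0,-3.6,0.7,2,0,0,0,2,0,0,0,2,0,0,0,1,0,0,0,0,0,0,0,0,0]

```text
time_s: 47.4
position: [0.4731, 0.0213, 0.1998]
orientation: [-0.663, 0.749, -0.0, 0.0]
wrist_force: [-1.1, 0.4, -2.4]
grip_width: 0.125
```

Run:
```python
from h import *
f=grab_frame("wrist"); 
P=np.array([[-76,-100,75],[-60,-100,75],[-125,-184,12]])/1e3
save(f,"w23.png",(200,50,450,330),2.1,proj(f,J(jig,P)))
go(J(jig,[[-.0855,.001,.0998]])[0],jig[2])
```

```text
pos [0.4732 0.0213 0.1998] tooly 173.04 d(cm) [-0.17  0.11 10.  ] turn 0.13 q6 -1.56 t 47.45
```

View pics/w23.png

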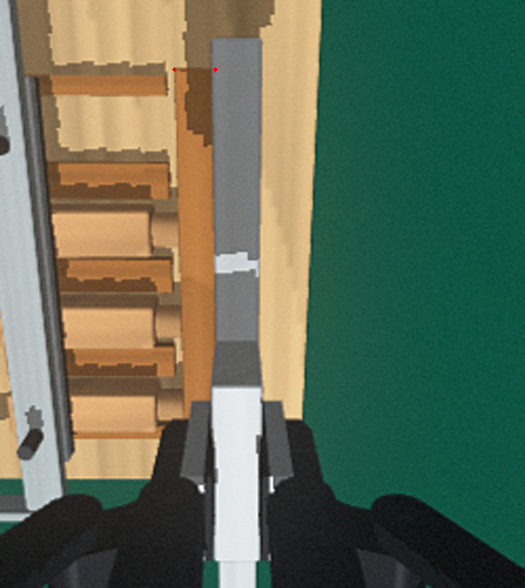

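>>> send_rows:
  series: [-0.17,0.12,1,0,0,0,2,0,0,0,2,0,0,0,2,0,0,0,1.5,0,0,0,1,0,0,0,0,0,0,0,0,0]

```text
time_s: 48.45
position: [0.4721, 0.0233, 0.1046]
orientation: [-0.663, 0.749, -0.0, 0.0]
wrist_force: [-0.4, 0.5, -3.3]
grip_width: 0.125
```

Run:
```python
from h import *
f=grab_frame("wrist"); 
P=np.array([[-76,-100,75],[-60,-100,75],[-125,-184,12]])/1e3
save(f,"w24.png",(200,50,450,330),2.1,proj(f,J(jig,P)))
go(J(jig,[[-.082,.001,.0998]])[0],jig[2]); print(sense()["wrist_force"])
```

```text
pos [0.4721 0.0233 0.1046] tooly 173.07 d(cm) [ 0.01 -0.38  0.48] turn 0.15 q6 -1.56 t 48.5
[ 0.13379525  0.84386442 -3.53467595]
```

View pics/w24.png

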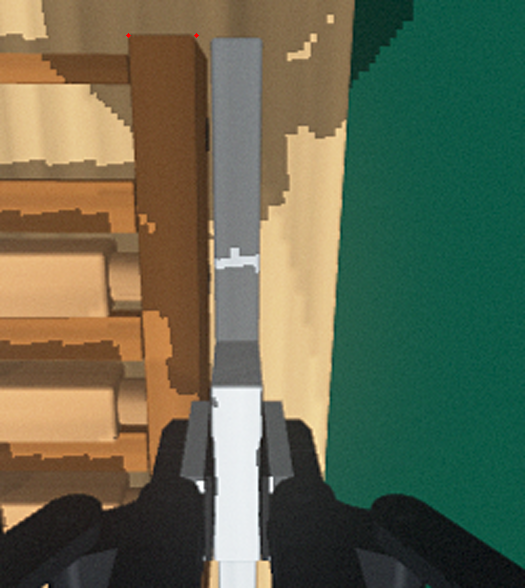

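>>> send_rows:
  series: [0,0,0.3,0,0,0,0.2,0,0,-0.15,0,0,0,-0.15,0,0,0,-0.15,0,0,0,-0.1,0,0,0,0,0,0,0,0,0,0]

```text
time_s: 49.5
position: [0.4743, 0.023, 0.0998]
orientation: [-0.663, 0.749, 0.002, -0.002]
wrist_force: [-14.0, 0.1, 24.5]
grip_width: 0.126
```

Run:
```python
from h import *
f=grab_frame("wrist"); 
P=np.array([[-76,-100,75],[-60,-100,75],[-125,-184,12]])/1e3
save(f,"w25.png",(200,50,450,330),2.1,proj(f,J(jig,P)))
go(J(jig,[[-.082,.001,.0998]])[0],jig[2]); print(sense()["wrist_force"])
```

```text
pos [0.4743 0.023  0.0998] tooly 173.08 d(cm) [ 0.01 -0.17  0.  ] turn 0.16 q6 -1.56 t 49.55
[-13.07561211   0.28961947  24.61513448]
```

View pics/w25.png

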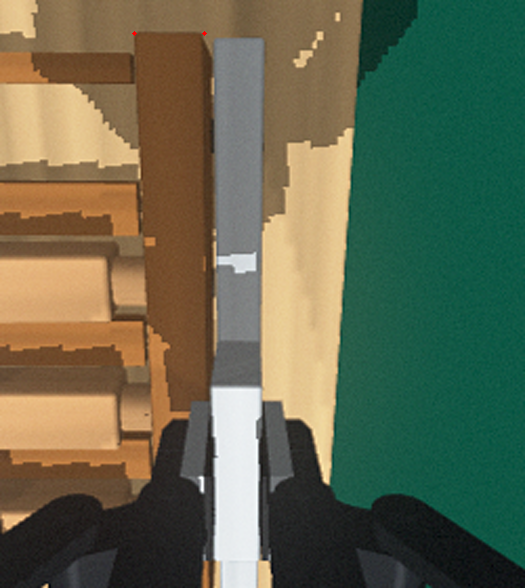

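>>> send_rows:
  series: [0,0,-0.15,0,0,0,-0.15,0,0,-0.1,0,0,0,0,0,0,0,0,0,0,0,0,0,0,0,0,0,0,0,0,0,0]

```text
time_s: 50.55
position: [0.4768, 0.0228, 0.1016]
orientation: [-0.663, 0.749, 0.001, -0.001]
wrist_force: [-6.2, 2.0, -0.7]
grip_width: 0.122
```

Run:
```python
from h import *
f=grab_frame("wrist"); 
P=np.array([[-76,-100,75],[-60,-100,75],[-125,-184,12]])/1e3
save(f,"w26.png",(200,50,450,330),2.1,proj(f,J(jig,P)))
go(J(jig,[[-.082,.001,.0998]])[0],jig[2]); print(sense()["wrist_force"])
```

```text
pos [0.4769 0.0228 0.1016] tooly 173.05 d(cm) [0.02 0.09 0.18] turn 0.14 q6 -1.56 t 50.6
[-5.58684948  0.5419107  -1.18107905]
```

View pics/w26.png

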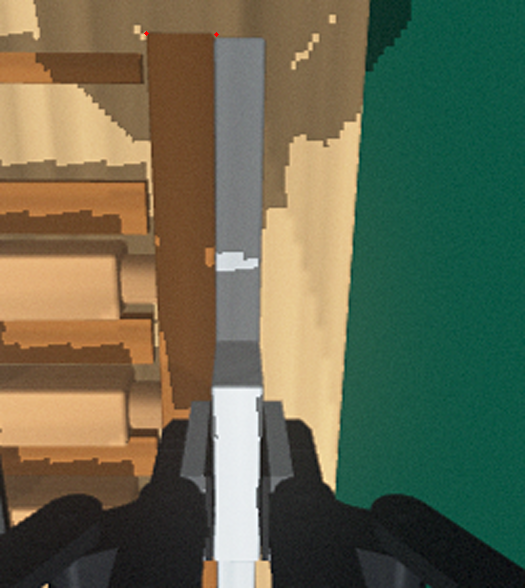

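>>> send_rows:
  series: [0,0,0.1,0,0,0,0,0,0,0,0,0,0,0,0,0,0,0,0,0,0,0,0,0,0,0,0,0,0,0,0,0]

```text
time_s: 51.6
position: [0.4768, 0.0227, 0.1006]
orientation: [-0.663, 0.749, 0.001, -0.001]
wrist_force: [-5.4, 1.8, -1.1]
grip_width: 0.126
```

>>> send_rows:
  series: [0,0,0,0,0,0,0,0,0,0,0,0,0,0,0,0,0,0,0,0,0,0,0,0,0,0,0,0,0,0,0,0]
  claw: 0.4

```text
time_s: 52.6
position: [0.4781, 0.0225, 0.1011]
orientation: [-0.663, 0.749, 0.0, 0.0]
wrist_force: [-0.4, -0.3, -0.3]
grip_width: 0.397
```

>>> send_rows:
  series: [0,0,-1,0,0,0,-2,0,0,0,-3,0,0,0,-4,0,0,0,-4,0,0,0,-3,0,0,0,0,0,0,0,0,0]

```text
time_s: 53.6
position: [0.4778, 0.0226, 0.2709]
orientation: [-0.663, 0.749, 0.0, -0.0]
wrist_force: [-0.6, -0.2, -0.7]
grip_width: 0.398
```

Run:
```python
from h import *
P=np.array([[-88,-100,75],[-76,-100,75],[-60,-100,75],[-88,100,75],[-76,100,75],[-88,-25,103],[-88,25,103],[-76,-25,103]])/1e3
f=grab_frame("wrist"); save(f,"w27.png",(200,50,450,330),2.1,proj(f,J(jig,P)))
f=grab_frame("scene"); save(f,"s10.png",(160,140,400,300),3.2,proj(f,J(jig,P)))
go(J(rk,[[0,-.05,.25]])[0],rk[2]+np.pi/2)
```

```text
pos [0.4775 0.0226 0.2703] tooly 173.07 d(cm) [43.6  -6.94  2.02] turn 77.99 q6 -1.56 t 53.7
```

View pics/w27.png

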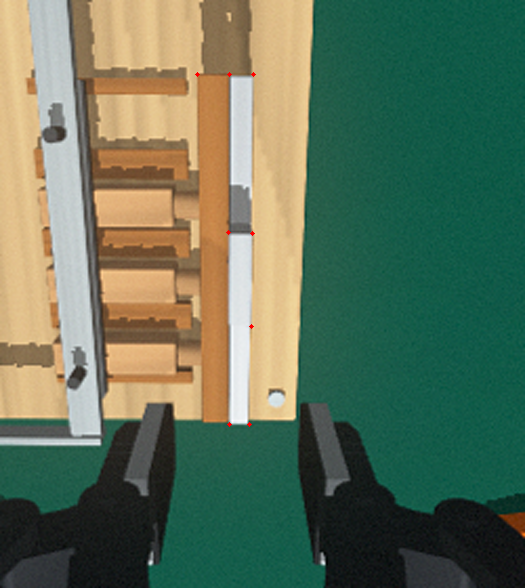

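View pics/s10.png

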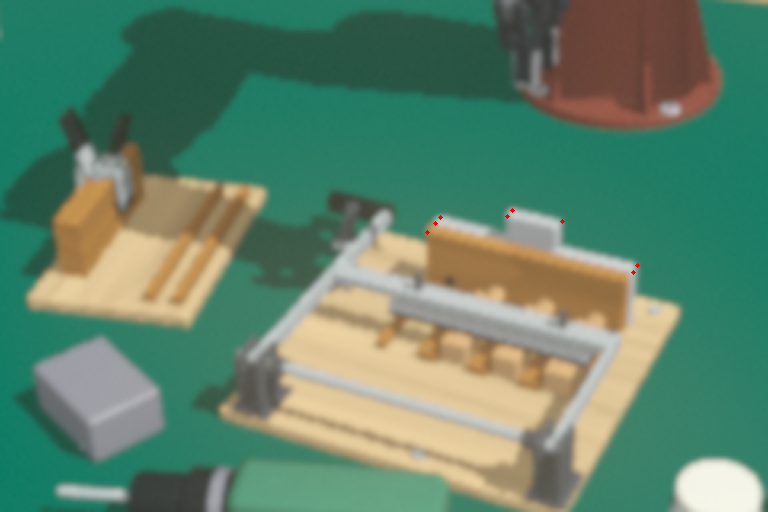

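>>> send_rows:
  series: [5.4,-0.9,0,0,5.4,-0.9,0,0,5.4,-0.9,0,0,5.4,-0.9,0,0,5.4,-0.9,0,0,5.4,-0.9,0,0,5.4,-0.8,0,9.8,5,-0.7,0,9.8]
  claw: 1

```text
time_s: 54.7
position: [0.486, -0.4117, 0.2697]
orientation: [-0.524, 0.852, 0.001, -0.0]
wrist_force: [1.1, 0.3, -0.0]
grip_width: 0.997
```

>>> send_rows:
  series: [0,0,0,9.8,0,0,0,9.8,0,0,0,9.8,0,0,0,9.8,0,0,0,9.8,0,0,0,9.4,0,0,0,0,0,0,0,0]

```text
time_s: 55.7
position: [0.4862, -0.4099, 0.2705]
orientation: [-0.046, 0.999, 0.0, -0.0]
wrist_force: [-1.0, -0.3, 0.4]
grip_width: 0.996
```

Run:
```python
from h import *
P=np.array([[-75,-63,75],[75,-63,75],[-75,-37,75],[75,-37,75]])/1e3
f=grab_frame("wrist"); save(f,"w28.png",(180,40,450,310),2.2,proj(f,J(rk,P)))
go(J(rk,[[0,-.05,.25]])[0],rk[2]+np.pi/2)
f=grab_frame("top"); save(f,"t10.png",(390,180,490,270),6,proj(f,J(rk,P)))
```

```text
pos [ 0.4862 -0.41    0.2707] tooly 95.23 d(cm) [-0.67 -0.93  2.07] turn 0.16 q6 -0.91 t 55.75
```

View pics/w28.png

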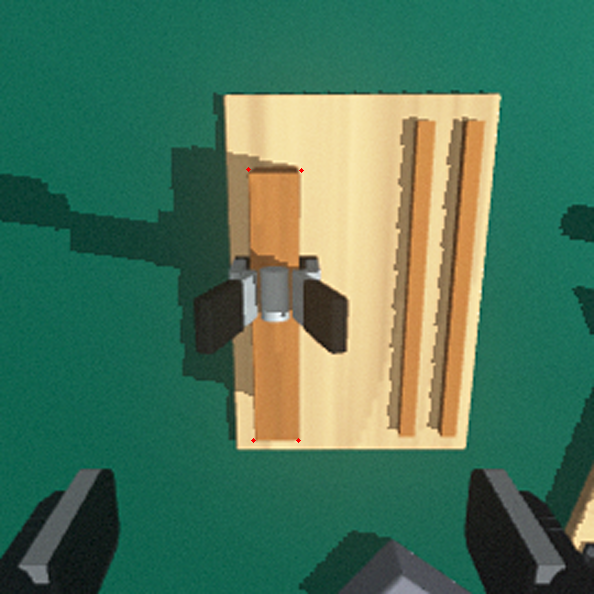

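View pics/t10.png

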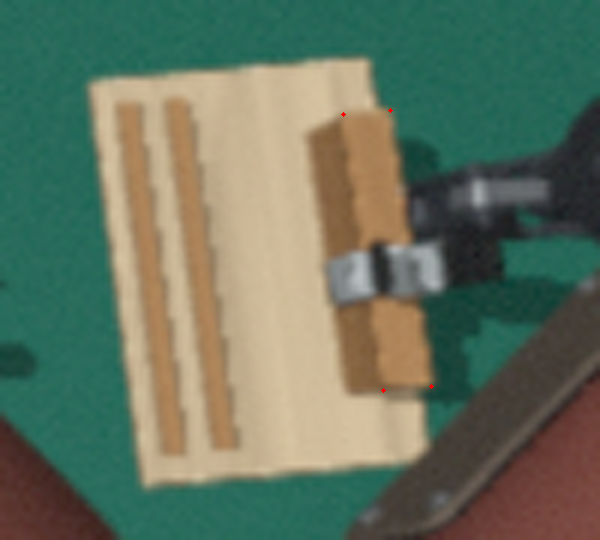

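Run:
```python
from h import *
f=grab_frame("wrist")
def inv(w): 
    c,s=np.cos(rk[2]),np.sin(rk[2]); d=w[:,:2]-[rk[0],rk[1]]; return np.c_[d[:,0]*c+d[:,1]*s,-d[:,0]*s+d[:,1]*c]*1e3
px=lambda a:np.array(a)/2.2+[180,40]-.25
print(inv(unproj(f,px([[276,268],[276,318]]),.09)), inv(unproj(f,px([[196,350],[196,300],[347,350],[347,300]]),.1395)))
for z in (.122,): go(J(rk,[[-.0035,-.05,z]])[0],rk[2]+np.pi/2)
```

```text
[[-28.24574851 -49.21229983]
 [ -2.27520891 -49.3559706 ]] [[ -2.09035739 -83.15209158]
 [-24.59615041 -82.07443325]
 [ -2.25276869 -17.18771378]
 [-24.75792801 -17.90942806]]
pos [ 0.4863 -0.4101  0.2709] tooly 95.17 d(cm) [-0.32 -0.92 14.89] turn 0.09 q6 -0.91 t 55.85
```

Run:
```python
from h import *
go(J(rk,[[-.014,-.0498,.121]])[0],rk[2]+np.pi/2)
```

```text
pos [ 0.4863 -0.4101  0.2709] tooly 95.17 d(cm) [ 0.73 -0.9  14.99] turn 0.09 q6 -0.91 t 55.85
```

>>> send_rows:
  series: [0.73,-0.9,0,0,0,0,2,0,0,0,2,0,0,0,2,0,0,0,0,0,0,0,0,0,0,0,0,0,0,0,0,0]
  newtons: 40

```text
time_s: 56.85
position: [0.4801, -0.42, 0.2118]
orientation: [-0.044, 0.999, -0.0, 0.0]
wrist_force: [0.2, -0.1, 0.0]
grip_width: 1.004
```

Run:
```python
from h import *
go(J(rk,[[-.014,-.0498,.121]])[0],rk[2]+np.pi/2)
f=grab_frame("wrist"); save(f,"w29.png",(180,40,450,310),2.2)
```

```text
pos [ 0.4801 -0.42    0.2118] tooly 95.07 d(cm) [0.03 0.04 9.08] turn -0.0 q6 -0.92 t 56.85
```

View pics/w29.png

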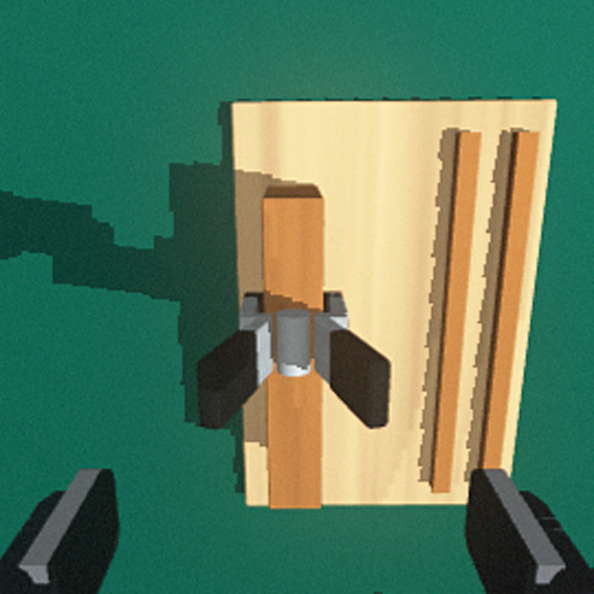

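>>> send_rows:
  series: [0,0,1.5,0,0,0,2,0,0,0,2,0,0,0,1.5,0,0,0,1.2,0,0,0,0.9,0,0,0,0,0,0,0,0,0]

```text
time_s: 57.9
position: [0.4801, -0.42, 0.1206]
orientation: [-0.044, 0.999, -0.0, 0.0]
wrist_force: [-0.3, -0.3, -0.3]
grip_width: 1.003
```

Run:
```python
from h import *
print(sense()["wrist_force"])
f=grab_frame("wrist"); save(f,"w30.png",(120,90,500,380),2)
```

```text
[-0.32041452 -0.34971142 -0.32554389]
```

View pics/w30.png

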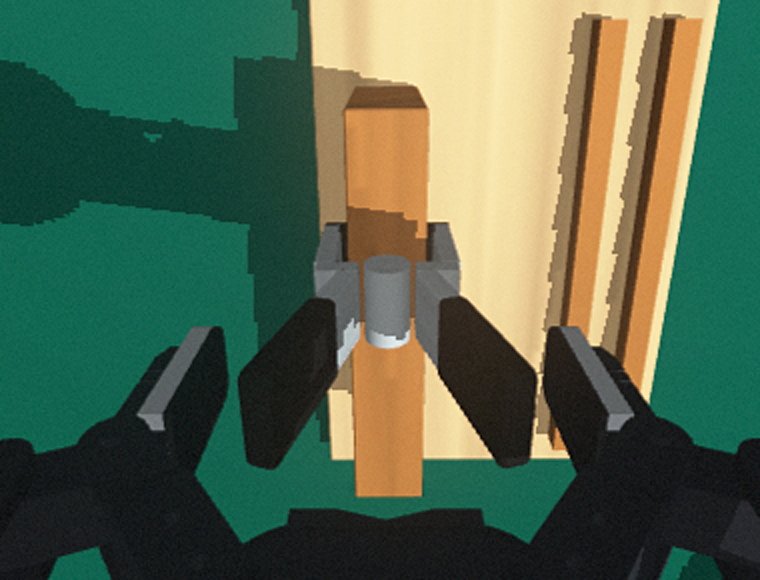

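>>> send_rows:
  series: [0,0,0,0,0,0,0,0,0,0,0,0,0,0,0,0,0,0,0,0,0,0,0,0,0,0,0,0,0,0,0,0]
  claw: 0

```text
time_s: 58.95
position: [0.481, -0.4196, 0.1229]
orientation: [-0.045, 0.999, -0.001, 0.002]
wrist_force: [-1.4, 7.4, 21.1]
grip_width: 0.359
```

Run:
```python
from h import *
print(sense()["wrist_force"])
f=grab_frame("wrist"); save(f,"w31.png",(120,90,500,380),2)
f=grab_frame("scene"); save(f,"s11.png",(140,100,300,260),4)
```

```text
[-1.3729481   7.36412156 21.07036402]
```

View pics/w31.png

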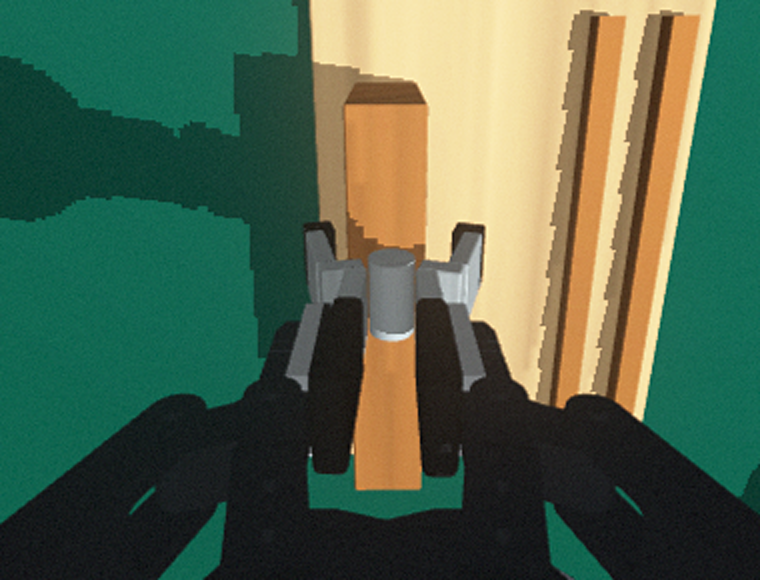

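View pics/s11.png

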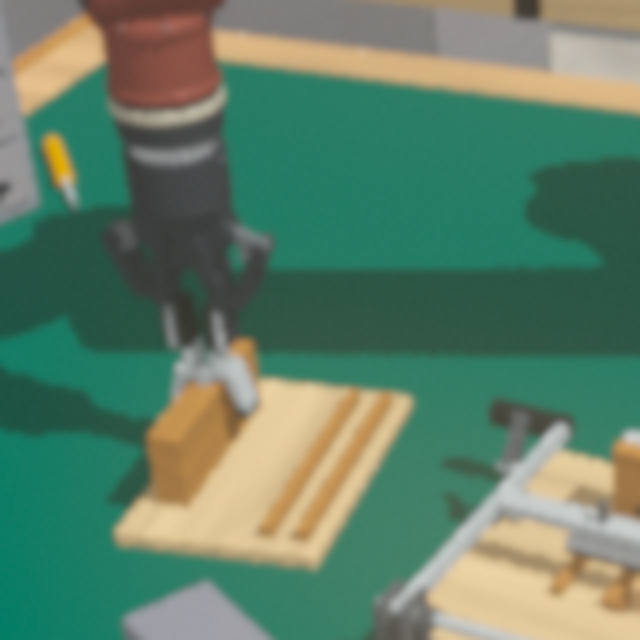

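>>> send_rows:
  series: [0,0,-0.5,0,0,0,-1,0,0,0,-2,0,0,0,-3,0,0,0,-3,0,0,0,-3,0,0,0,0,0,0,0,0,0]

```text
time_s: 60.05
position: [0.4795, -0.4195, 0.2442]
orientation: [-0.044, 0.999, 0.0, -0.0]
wrist_force: [-0.1, -0.2, -1.5]
grip_width: 0.359
```

Run:
```python
from h import *
s=sense();print(s["wrist_force"],s["grip_width"])
f=grab_frame("wrist"); save(f,"w32.png",(120,90,500,380),2)
f=grab_frame("scene"); save(f,"s12.png",(140,60,320,220),4)
go(J(jig,[[-.074,-.055,.28]])[0],jig[2])
```

```text
[-0.14355947 -0.21533302 -1.54563235] 0.35916485821850697
pos [ 0.4794 -0.4192  0.2437] tooly 95.07 d(cm) [-3.16 38.41 -3.56] turn -77.85 q6 -0.92 t 60.15
```

View pics/w32.png

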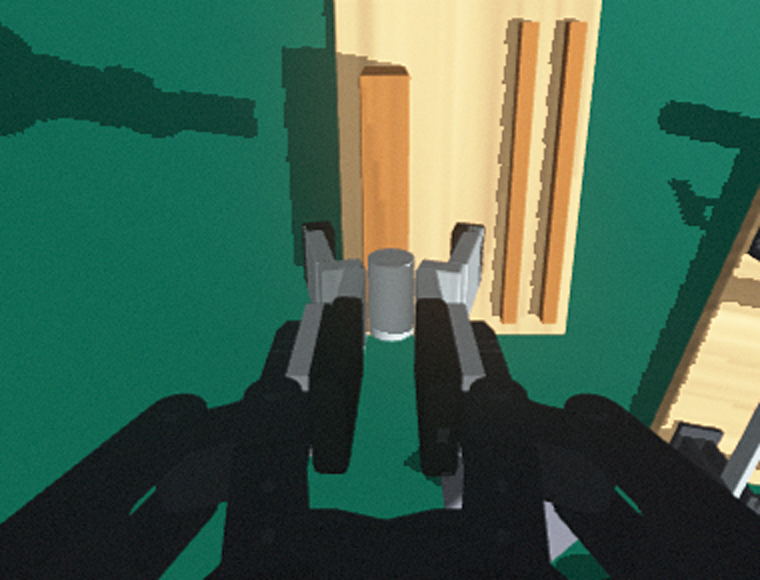

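View pics/s12.png

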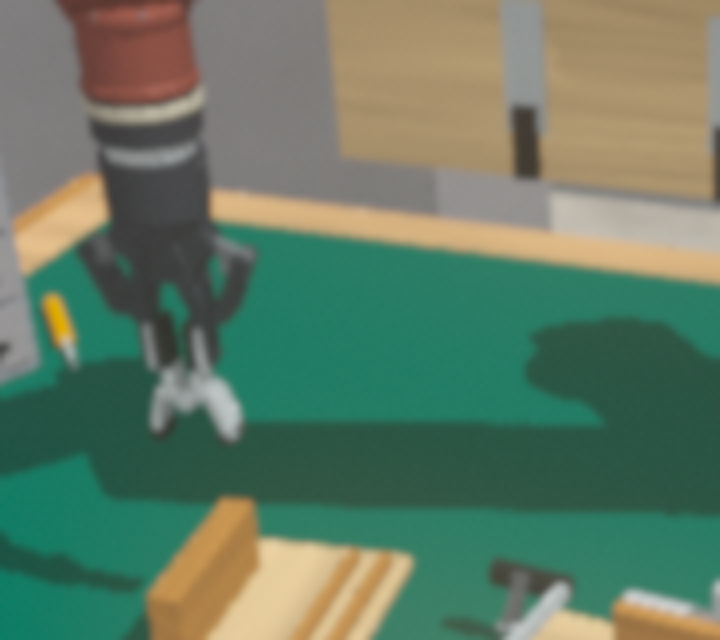

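>>> send_rows:
  series: [-0.4,5,-1,0,-0.4,5,-1,0,-0.4,5,0,0,-0.4,5,0,0,-0.4,5,0,0,-0.4,5,0,0,-0.4,4,0,0,-0.4,3,0,-9.8]

```text
time_s: 61.15
position: [0.4783, -0.0465, 0.2644]
orientation: [-0.131, 0.991, 0.0, -0.001]
wrist_force: [0.6, -0.5, -0.7]
grip_width: 0.359
```

>>> send_rows:
  series: [0,0,0,-9.8,0,0,0,-9.8,0,0,0,-9.8,0,0,0,-9.8,0,0,0,-9.8,0,0,0,-9.8,0,0,0,-9.3,0,0,0,0]

```text
time_s: 62.15
position: [0.4786, -0.0482, 0.2643]
orientation: [-0.662, 0.749, 0.001, -0.0]
wrist_force: [0.2, 0.1, -1.4]
grip_width: 0.358
```

Run:
```python
from h import *
s=sense();print(s["wrist_force"],s["grip_width"])
go(J(jig,[[-.074,-.062,.18]])[0],jig[2])
```

```text
[ 0.20476941  0.10230799 -1.37896923] 0.35764145242817086
pos [ 0.4786 -0.0482  0.2643] tooly 172.91 d(cm) [-0.7   0.32  8.43] turn -0.01 q6 -1.7 t 62.15
```

>>> send_rows:
  series: [-0.7,0.32,1,0,0,0,3,0,0,0,3,0,0,0,1.4,0,0,0,0,0,0,0,0,0,0,0,0,0,0,0,0,0]

```text
time_s: 63.15
position: [0.4771, -0.0411, 0.1817]
orientation: [-0.662, 0.749, -0.0, 0.0]
wrist_force: [-0.4, 0.1, -1.2]
grip_width: 0.357
```

Run:
```python
from h import *
P=np.array([[-88,-100,75],[-76,-100,75],[-60,-100,75],[-88,-40,75],[-60,-40,75]])/1e3
f=grab_frame("wrist"); save(f,"w33.png",(120,50,500,350),2,proj(f,J(jig,P)))
go(J(jig,[[-.074,-.062,.1229]])[0],jig[2])
f=grab_frame("scene"); save(f,"s13.png",(220,80,400,240),4,proj(f,J(jig,P)))
```

```text
pos [ 0.477  -0.041   0.1815] tooly 172.96 d(cm) [-0.01  0.09  5.86] turn 0.04 q6 -1.69 t 63.2
```

View pics/w33.png

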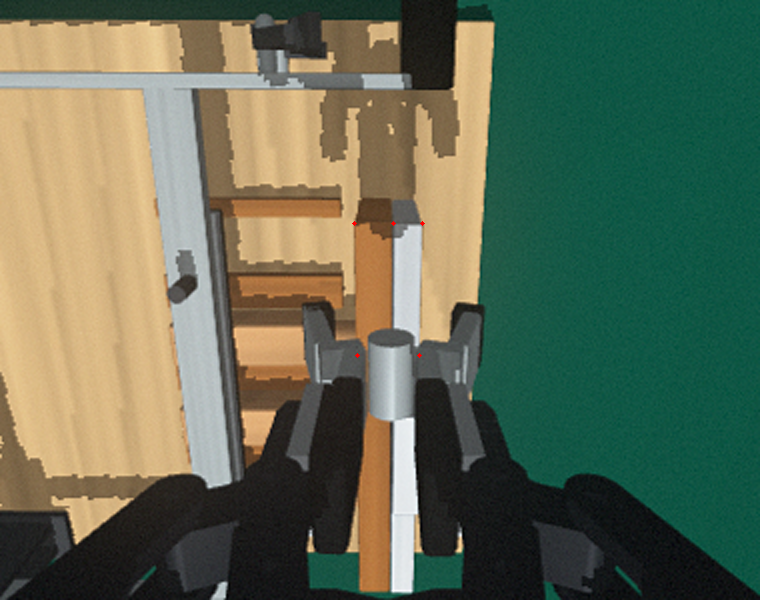

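View pics/s13.png

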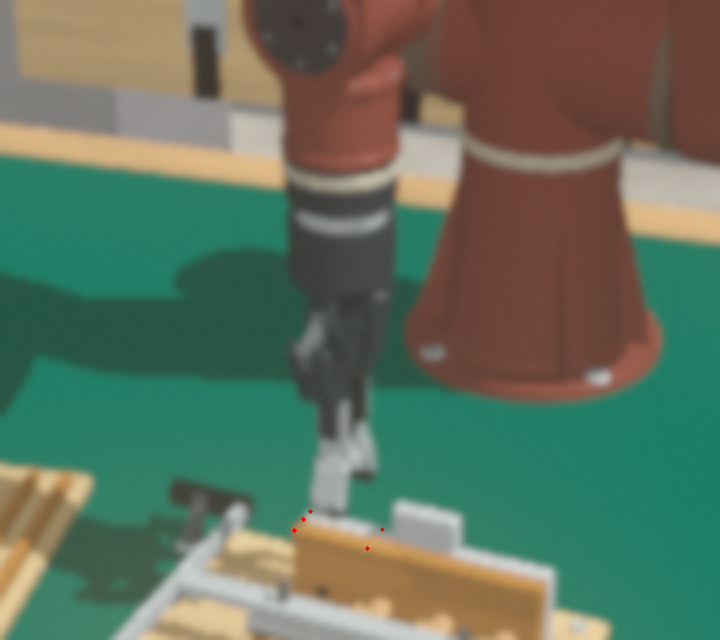

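>>> send_rows:
  series: [0,-0.05,1,0,0,0,1,0,0,0,1,0,0,0,1,0,0,0,0.5,0,0,0,0.5,0,0,0,0,0,0,0,0,0]

```text
time_s: 64.25
position: [0.4774, -0.0411, 0.1314]
orientation: [-0.662, 0.749, -0.0, 0.0]
wrist_force: [0.4, 0.0, -0.4]
grip_width: 0.356
```

Run:
```python
from h import *
f=grab_frame("wrist"); save(f,"w34.png",(120,50,500,350),2)
go(J(jig,[[-.074,-.062,.1229]])[0],jig[2]);print(sense()["wrist_force"])
```

```text
pos [ 0.4775 -0.0411  0.1314] tooly 172.97 d(cm) [-0.01  0.14  0.85] turn 0.05 q6 -1.69 t 64.3
[-0.19613735  0.6664468  -0.89203449]
```

View pics/w34.png

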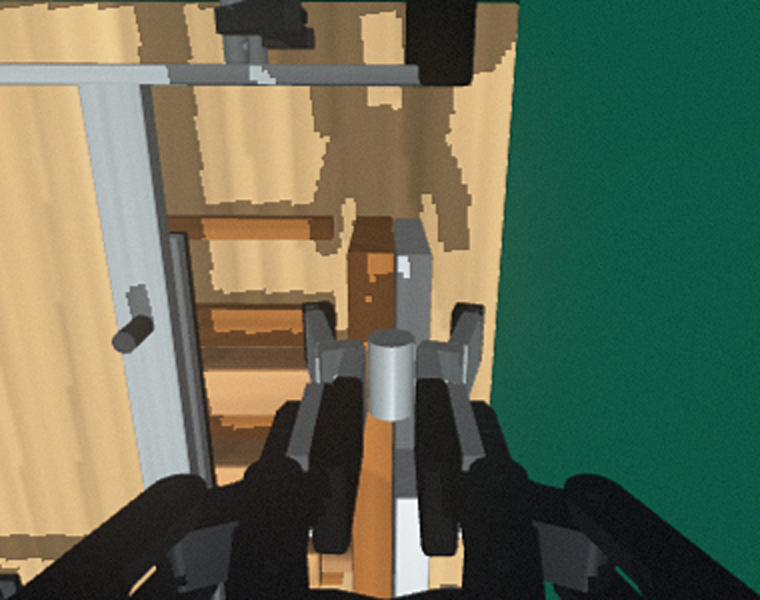

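>>> send_rows:
  series: [0,0,0.3,0,0,0,0.3,0,0,0,0.3,0,0,0,0,0,0,0,0,0,0,0,0,0,0,0,0,0,0,0,0,0]

```text
time_s: 65.3
position: [0.4773, -0.0411, 0.1229]
orientation: [-0.662, 0.749, -0.0, 0.0]
wrist_force: [-3.9, 0.5, 14.2]
grip_width: 0.363
```

>>> send_rows:
  series: [0,0,0,0,0,0,0,0,0,0,0,0,0,0,0,0,0,0,0,0,0,0,0,0,0,0,0,0,0,0,0,0]
  claw: 1

```text
time_s: 66.3
position: [0.4773, -0.0411, 0.1221]
orientation: [-0.662, 0.749, -0.0, 0.0]
wrist_force: [-0.4, -0.0, -0.0]
grip_width: 1.001
```

Run:
```python
from h import *
f=grab_frame("wrist"); save(f,"w35.png",(120,50,500,350),2)
go(J(jig,[[-.074,-.062,.1229]])[0],jig[2]);print(sense()["wrist_force"])
```

```text
pos [ 0.4772 -0.041   0.1221] tooly 172.97 d(cm) [-0.01  0.11 -0.08] turn 0.05 q6 -1.69 t 66.35
[0.11740828 0.10595538 0.02047769]
```

View pics/w35.png

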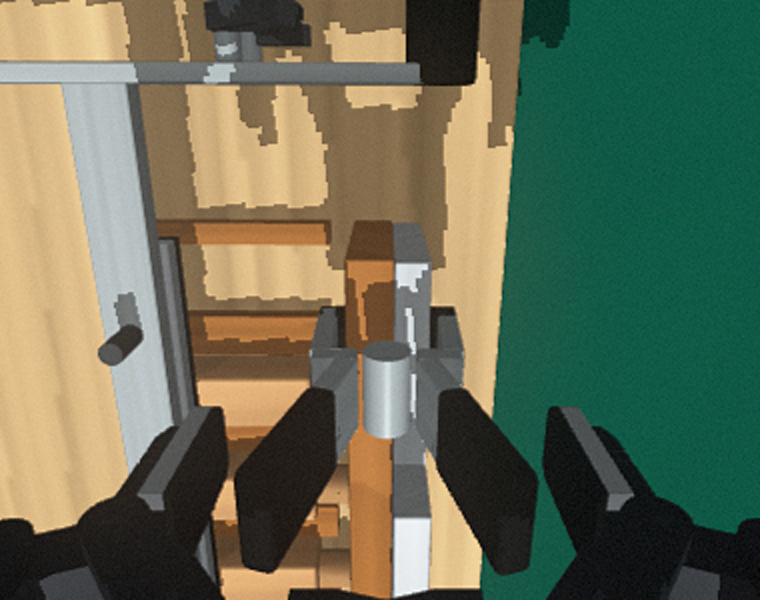

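Clamp sits home over fence and strip. Retreat straight up and check everything.

>>> send_rows:
  series: [0,0,-1,0,0,0,-2,0,0,0,-3,0,0,0,-4,0,0,0,-4,0,0,0,-4,0,0,0,0,0,0,0,0,0]

```text
time_s: 67.35
position: [0.477, -0.041, 0.302]
orientation: [-0.662, 0.749, -0.0, 0.0]
wrist_force: [0.5, -0.2, -0.4]
grip_width: 0.997
```

Run:
```python
from h import *
P=np.array([[-88,-100,75],[-76,-100,75],[-60,-100,75],[-88,100,75],[-60,100,75],[-88,-25,103],[-88,25,103],[-74,-50,82.5],[-74,-74,82.5],[-90,-185,60]])/1e3
for y in (-25,25,75): P=np.r_[P,np.array([[-42,y-12,36],[-42,y+12,36]])/1e3]
f=grab_frame("wrist"); save(f,"w36.png",None,1.25,proj(f,J(jig,P)))
f=grab_frame("scene"); save(f,"s14.png",(160,140,460,330),2.6)
f=grab_frame("top"); save(f,"t11.png",None,1.25)
```

```text
(no output)
```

View pics/w36.png

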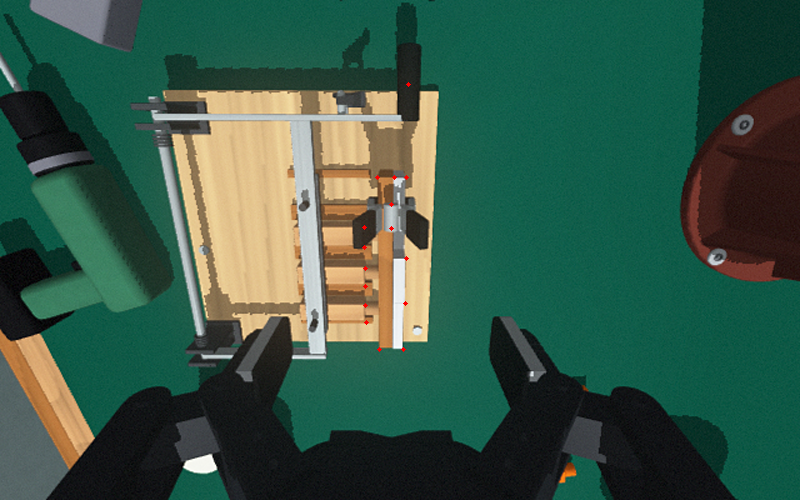

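View pics/s14.png

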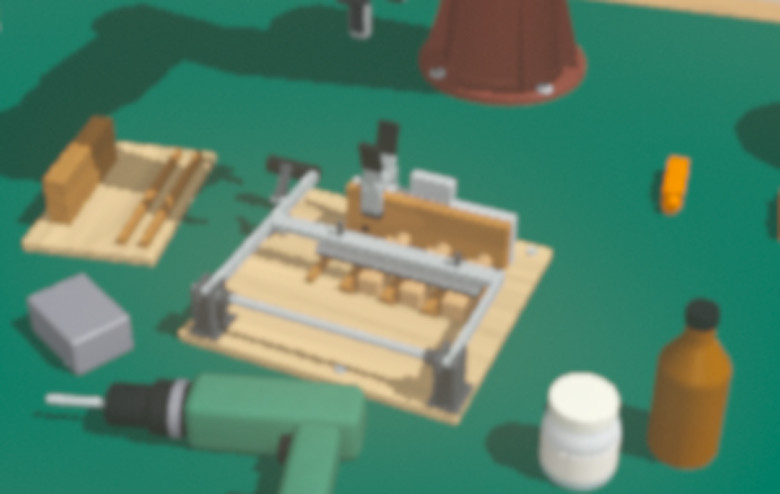

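View pics/t11.png

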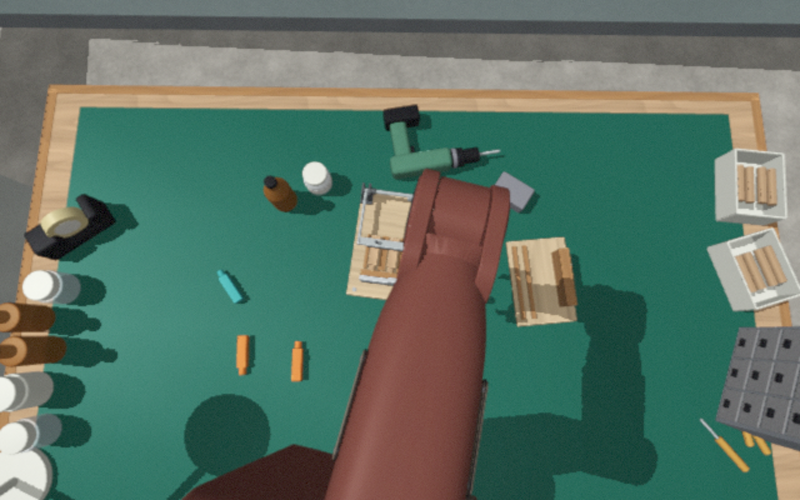

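```bash
python3 -c "
from rig import *
print(close_job()); print(sense()['time_s'])"
```

```text
the job is handed in; nothing more can be done
None
the job is handed in; nothing more can be done
```

I finished the whole job and handed it in at about 67.5 s of the 210 s allowed. There were no failures on the way, but the hand-in reports no verdict.

**What I did**
- **Blanks:** there were three beech blanks. I laid them in the slots at y = 75, 25 and -25 mm with their spigots pushed against the fence. The turquoise and orange look-alikes were left alone.
- **Lever:** I pulled it down by its handle along its arc until it caught.
- **Strip:** I took it from the rack and stood it against the fence's outer face. The first push pressed the base with about 25 N and left a gap of about 2 mm. I lifted it slightly and pushed again, which closed the gap.
- **Clamp:** I clipped it over fence and strip at about y = -62 mm and pushed it down home.

**Last checks, from the wrist, scene and top pictures**
- **Positions:** blanks, strip, clamp and the latched lever handle lie within about 1–2 mm of where they should be.
- **Robot:** it stands clear above the jig and touches nothing.
- **Things to leave alone:** the bottle, jar, sanding block and drill look unmoved.

The clamp's pinch force could not be read directly; I judged it from its handles having sprung back and its jaws bearing on both faces.

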